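Stow the objectives, rehang the case lid on its hinge pin and lock it

ROBOT

A 6-joint arm with a two-finger parallel gripper is mounted at the origin on the work surface. World frame = base frame: x ahead of the robot, y to its left, z up, the work surface at z = 0. Lengths are in m, angles in degrees, forces in N, time in s.
With the tool pointing down it reaches from about 0.3 to 0.75 m from the base axis. Payload 8.5 kg.
Tool frame: the origin (TCP) lies at the very end of the fingers, on their centre line; the grasp point (between the pads) lies 19 mm behind it; x points along the fingers, y is the direction in which the jaws open and shut, and the axes are right-handed (so a half turn about x gives the same grasp; the last joint's range is limited). The gripper opens to 85 mm and grips with 20 to 120 N. Pads are 22 mm wide; open, the fingers measure 114 mm over their backs; the gripper's body (76 mm by 85 mm) begins 54 mm behind the grasp point. The pads swing forward as they close: fully open they stand 13 mm farther back than shut.
Start: joints at [-83.383, 21.807, 74.336, -0, 83.858, -12.336], TCP at [0.179, -0.52, 0.231] pointing down, gripper open.
Joint ranges: [-178.18, 178.18], [-50.72, 133.34], [12.68, 142.11], [-81.47, 261.47], [9.98, 163.14], [-165.26, 165.26]. Speed limits (degrees/s): [136.94, 136.94, 180, 180, 180, 180].

INTERFACE

Orientations are given as a 3x3 rotation matrix whose columns are the frame's x, y, z axes.
In Python, from rig import env, eyes, close_job gives the robot as it stands.
- The arm moves only by the shell command python3 -m pendant 'ROWS' [OPENING] [FORCE]. ROWS is a JSON object of lists of equal length, an entry for each row: "travel": the shift along the world's x, y, z in mm, a list of three; "delta_rot": the turn, a rotation vector about the world's x, y, z in rad, a list of three. In form: {"travel": [[x, y, z], ...], "delta_rot": [[wx, wy, wz], ...]}. A call has 1 to 20 rows; each row shifts and turns the commanded pose from where the row before left it; what a row does not reach is not made up. A row lasts 1/12 s, in which the tool goes at most 41.7 mm and 7.16 degrees, less where a joint would pass 70% of its speed; a pose out of reach is approached as far as the arm can. A call with a gripper value outside its range is refused whole. OPENING is the finger opening in mm, from 0 to 85.4, set as the call begins (- or left out, the last holds). The fingers move at their own pace and stop on an object; FORCE is the grip in N (left out, the last holds). Time passes only in rows, so rows that do not move let the fingers close. It gives the time, the measured TCP pose, the force and the opening at its end, in the units of the state.
- env.observe(): the state, without advancing time (a new reading comes with each control period).
- eyes.get_image(name): name is "side" or "top" or "wrist"; returns the picture (400x640x3 uint8, red, green, blue); there is no depth.
- eyes.camera_model(name): a dict with "vfov" (degrees; the focal length in pixels is half the picture's height over the tangent of half this angle, whatever the lens; pixels are square), "cx", "cy" (the principal point, pixels), "pose" (4x4, takes a point from camera to world coordinates). Camera axes: x right, y up, looking along -z (the intrinsics and any distortion apply to the point x, -y, -z); pixel columns grow to the right and rows downward; lengths in m; the calibration is good to about 2 mm. A picture is of the moment at which its call begins: read the wrist's pose just before it. camera_model takes no time and is no camera call; for the wrist camera it gives the pose at the moment of the call.
- close_job(): hands the job in, once; it reports no verdict.
The state is a dict: "time_s": time; "q": joint angles; "qvel": joint speeds; "joint_efforts": joint torques, N m; "position": TCP position; "tool_rot": TCP orientation; "ft_force": force on the tool from outside, world axes, zero at the start; "wrist_torque": the same for the moment, N m; "grip_width": finger opening in m.
Only numpy, scipy, OpenCV 4.12 (cv2) and the standard library are available. Lean on these libraries where they do the work, as an engineer would, in place of code of your own. Each camera call takes 0.05 s, during which the arm holds its last target. There are 200 camera calls.

TASK

Put every microscope objective left on the optical table upright into the open case, one in each pocket. Then set the lift-off lid on the case with its hinge knuckles between those of the case, slide the long hinge pin gently through all the knuckles from the end on the robot's left, until its grip stops against the end knuckle, and lastly push the short lock pin through the hole in the lid's front flap and the hole in the case behind it until it stops. Let go of everything and leave the other things on the table where they are.

Things in the scene. Friction and masses are not known exactly. Their poses are not given: they have to be found in the camera images.
- case: open grey metal case bolted to the table, 140 (its x) by 116 (y) mm outside, walls 4 mm, rim 70 mm up; 6 mm high foot flanges at both y ends. Origin: centre of its underside; x to the hinge side, y to the end where the hinge pin goes in, z up. On its floor (5 mm up) a 10 mm thick rubber insert with four square through pockets of 38 mm, 54 mm apart
- pocket0 (a point): centre of a pocket, on the case floor (5 mm above the case's underside), at the front towards the pin end: (-27, 27) mm in the case frame
- pocket1 (a point): the same at (-27, -27) mm
- pocket2 (a point): the same at (27, 27) mm
- pocket3 (a point): the same at (27, -27) mm
- hinge_mouth (a point): centre of the 12 mm bore at the outer face of the end knuckle where the hinge pin enters: (84, 58, 73) mm in the case frame; the pin goes in along the case's -y and passes 116 mm of hinge. Axes as the case's
- case_hinge (a point): middle of the case's hinge axis: (84, 0, 73) mm in the case frame. Three knuckles on the rear wall share it, 20 mm outside, bore 12 mm, 20 mm long: y from -58 to -38, -10 to 10, 38 to 58 mm
- lock_mouth (a point): centre of the 12 mm lock hole on the outer face of the case's front wall: (-70, 0, 60) mm in the case frame; lined for 26 mm inwards. The lock pin goes in along the case's +x. Axes as the case's
- lid: loose grey metal lid, 0.2 to 0.5 kg, plate 148 by 116 by 6 mm; grip block on top, 20 (x) by 56 (y) mm, 6 to 40 mm above the origin. Origin: centre of the plate's underside; x to its hinge side, z up. Stands on four round-ended corner studs 26 mm long that fit inside the case with 1.5 mm to spare. Closed: 70 mm above the case's origin, axes the same. Front flap (x -78 to -74, 40 wide, 20 deep)
- lid_hinge (a point): middle of the lid's hinge axis: (84, 0, 3) mm in the lid frame; meets case_hinge when the lid is on. Two knuckles, 20 mm outside, bore 12 mm, 22 mm long, middles at y = -24 and 24 mm, drop between the case's three with 3 mm to spare each side. The flap's 12 mm hole, at (-76, 0, -10) mm in the lid frame, then faces the lock hole
- hinge_pin: long steel pin lying on the table: round shank of 8 mm, 122 mm long with a round tip, and a square grip 16 by 16 by 50 mm. Origin: on the axis at the shoulder between them; x along the shank to the tip, the grip from x = -50 to 0 mm. Lies level on its grip, axis 8 mm up. Fully home the shoulder meets the end knuckle and the tip stands 6 mm out beyond the last
- hinge_pin_tip (a point): end of its shank
- lock_pin: short steel lock pin, made as the hinge pin but with a shank of 38 mm. Fully home, its shoulder stands against the lid's flap, 78 mm in front of the case's middle; let go, it droops in its hole by up to 0.15 rad
- objective0: microscope objective standing upright on its mount, nose up: barrel 28 mm thick from 8 to 45 mm up, foot 29 mm thick, 54 mm tall in all, 0.16 kg. Origin: centre of its underside, z up. There are two to four on the table; absent ones have no pose from the start
- objective1: microscope objective standing upright on its mount, nose up: barrel 28 mm thick from 8 to 45 mm up, foot 29 mm thick, 57 mm tall in all, 0.16 kg. Origin: centre of its underside, z up. There are two to four on the table; absent ones have no pose from the start
- objective2: microscope objective standing upright on its mount, nose up: barrel 28 mm thick from 8 to 45 mm up, foot 29 mm thick, 60 mm tall in all, 0.16 kg. Origin: centre of its underside, z up. There are two to four on the table; absent ones have no pose from the start
- objective3: microscope objective standing upright on its mount, nose up: barrel 28 mm thick from 8 to 45 mm up, foot 29 mm thick, 52 mm tall in all, 0.16 kg. Origin: centre of its underside, z up. There are two to four on the table; absent ones have no pose from the start
- oil_bottle: bystander: small amber oil bottle, 28 mm thick, 62 mm high; origin under its centre
- petri_dish: bystander: clear dish, 56 mm across, 14 mm high; origin under its centre
- slide_box: bystander: grey slide box, 85 by 32 by 22 mm; origin under its centre
- hex_driver: bystander: hand driver, 150 mm long, lying; origin under its middle
- optical_post: bystander: steel post, 13 mm thick, 81 mm high, on a foot of 32 mm; origin under its centre
- tissue_pack: bystander: pack of lens tissue, 100 by 70 by 12 mm; origin under its centre
- clamp_fork: bystander: dark steel fork clamp, 80 by 32 by 9 mm; origin on its underside

How it is judged (in metres and radians):
On the way, in this order (a step that is already met when the one before it is completed fails the run):
1. every objective on the table stands upright in a pocket of the case ((horizontal distance between objective0 and pocket0 below 0.012 m or horizontal distance between objective0 and pocket1 below 0.012 m or horizontal distance between objective0 and pocket2 below 0.012 m or horizontal distance between objective0 and pocket3 below 0.012 m) and z of objective0 in the frame of case between 0 and 0.009 m and angle between each of objective0, objective1, objective2, objective3's own z axis and vertical below 0.1 rad and (horizontal distance between objective1 and pocket0 below 0.012 m or horizontal distance between objective1 and pocket1 below 0.012 m or horizontal distance between objective1 and pocket2 below 0.012 m or horizontal distance between objective1 and pocket3 below 0.012 m) and z of objective1 in the frame of case between 0 and 0.009 m and (horizontal distance between objective2 and pocket0 below 0.012 m or horizontal distance between objective2 and pocket1 below 0.012 m or horizontal distance between objective2 and pocket2 below 0.012 m or horizontal distance between objective2 and pocket3 below 0.012 m) and z of objective2 in the frame of case between 0 and 0.009 m and (horizontal distance between objective3 and pocket0 below 0.012 m or horizontal distance between objective3 and pocket1 below 0.012 m or horizontal distance between objective3 and pocket2 below 0.012 m or horizontal distance between objective3 and pocket3 below 0.012 m) and z of objective3 in the frame of case between 0 and 0.009 m), for 0.2 s.
2. the lid lies on the case, its knuckles in line with the case's (z of lid in the frame of case between 0.067 and 0.074 m and distance between lid_hinge and case_hinge below 0.006 m and angle between lid's own z axis and vertical below 0.04 rad and angle between the x axis of lid and the x axis of case, either way round below 0.06 rad), for 0.2 s.
3. the hinge pin is fully home through all the knuckles (all of step 2 and y of hinge_pin in the frame of case between 0.053 and 0.062 m and distance between hinge_pin and hinge_mouth below 0.007 m and angle between the x axis of hinge_pin and the y axis of case, either way round below 0.07 rad and y of hinge_pin_tip in the frame of case below -0.058 m), for 0.2 s.
4. the lock pin is fully home through flap and case (all of step 3 and x of lock_pin in the frame of case between -0.083 and -0.07 m and angle between the x axis of lock_pin and the x axis of case, either way round below 0.2 rad and y of lock_pin in the frame of case between -0.006 and 0.006 m and z of lock_pin in the frame of case between 0.054 and 0.066 m), for 0.2 s.
At the end, for the whole second after the job is handed in: every objective upright in a pocket, on its floor; the lid flat on the case, hinge axes within 6 mm; the hinge pin's shoulder within 4 mm of the end knuckle, its tip out at the far end; the lock pin's shoulder within 5 mm of the flap, its tip in the case; all at rest (all of step 1 and all of step 4 and linear speed of each of objective0, objective1, objective2, objective3, lid, hinge_pin, lock_pin below 0.02 m/s); the robot touches nothing.
It fails at once if a bystander was moved more than 4 cm (distance of any of oil_bottle, petri_dish, slide_box, hex_driver, optical_post, tissue_pack, clamp_fork from where it was at the start of the episode above 0.04 m).
It fails at once if a pin was forced against the case with more than 60 N (contact force between any of hinge_pin, lock_pin and case above 60 N).
Of objective0, objective1, objective2, objective3 only 2 to 4 are there at a start; the rules pass over those that are not, and their reading is None.
At some moment in a run one of hinge_pin, lock_pin, lid may be knocked a few centimetres aside while the robot is not near it.
It also fails if it takes over 210 s, if anything falls off the work surface, if the arm or the gripper's body presses on something with over 40 N, if the wrist force passes 120 N, or if a joint passes its speed limit or range.

## Working session

There is one attempt and no reset: what is moved stays moved. The work goes in short steps, Python scripts to look and compute and a shell command to move; the robot and the scene stay as the last step left them, time stands still between calls to the robot, and variables do not carry over. Pictures are saved under pics/ and viewed, about 12 in all and at most 16, crops included, and the job is handed in when it is done.

```bash
ls; mkdir -p pics; cat > h.py <<'E'
import numpy as np, cv2
from rig import env, eyes, close_job
def snap(name, fn, crop=None, scale=1):
    cm=eyes.camera_model(name); im=eyes.get_image(name)
    np.save('pics/'+fn+'.npy',im); np.save('pics/'+fn+'_cm.npy',cm,allow_pickle=True)
    o=im[:,:,::-1]
    if crop: o=o[crop[1]:crop[3],crop[0]:crop[2]]
    if scale!=1: o=cv2.resize(o,None,fx=scale,fy=scale,interpolation=cv2.INTER_CUBIC)
    cv2.imwrite('pics/'+fn+'.png',o)
    return im,cm
def load(fn): return np.load('pics/'+fn+'.npy'), np.load('pics/'+fn+'_cm.npy',allow_pickle=True).item()
def F(cm): return 200/np.tan(np.radians(cm['vfov'])/2)
def ray(cm,u,v):
    f=F(cm); d=np.array([(u-cm['cx'])/f,-(v-cm['cy'])/f,-1]); P=np.array(cm['pose'])
    return P[:3,3],P[:3,:3]@d
def pt(cm,u,v,z):
    o,d=ray(cm,u,v); return o+d*(z-o[2])/d[2]
def proj(cm,p):
    P=np.array(cm['pose']); c=P[:3,:3].T@(np.array(p)-P[:3,3]); f=F(cm)
    return np.array([cm['cx']+f*c[0]/-c[2], cm['cy']-f*c[1]/-c[2]])
E
python3 - <<'E'
from h import *
for n in('top','side'):
    im,cm=snap(n,n+'0',scale=1.25); print(n,cm)
print(eyes.camera_model('wrist')); print(env.observe())
E
```

```text
pics
top {'vfov': 49.327301494129, 'cx': 315.3776602081053, 'cy': 193.16432046755062, 'pose': array([[ 0.01970532,  0.98734245, -0.15737401,  0.41345164],
       [-0.9997538 ,  0.01785281, -0.01317644,  0.03116633],
       [-0.01020009,  0.15759491,  0.98745116,  1.11082429],
       [ 0.        ,  0.        ,  0.        ,  1.        ]])}
side {'vfov': 43.070430555017076, 'cx': 322.7097286489854, 'cy': 195.79417813251416, 'pose': array([[-0.99070324,  0.06391778, -0.12008997,  0.39068869],
       [-0.13601141, -0.48370253,  0.86459977,  1.22547605],
       [-0.00282452,  0.8728954 ,  0.48789921,  0.73309191],
       [ 0.        ,  0.        ,  0.        ,  1.        ]])}
{'vfov': 66.47901632249723, 'cx': 315.30566564899107, 'cy': 194.0553171562241, 'pose': array([[ 0.32423569,  0.89798326,  0.29748491,  0.25578227],
       [-0.94597549,  0.30820399,  0.10070088, -0.49349103],
       [-0.00125833, -0.31406426,  0.9494009 ,  0.37393851],
       [ 0.        ,  0.        ,  0.        ,  1.        ]])}
{'time_s': 0.1, 'q': array([-8.33814565e+01,  2.18367970e+01,  7.43809286e+01, -1.14994182e-03,
        8.38574783e+01, -1.23360372e+01]), 'qvel': array([ 0.05986224, -0.16356013, -0.12939619,  0.02517426,  0.06317114,
       -0.07523078]), 'joint_efforts': array([ 4.08536274e-03, -4.49218512e+01, -2.31656992e+01, -1.76597423e-04,
        3.64377549e-03, -5.84517927e-07]), 'position': array([ 0.17860856, -0.51990343,  0.23077359]), 'tool_rot': array([[-1.71105422e-04,  3.24820459e-01, -9.45775682e-01],
       [ 1.30150800e-03, -9.45774822e-01, -3.24820399e-01],
       [-9.99999138e-01, -1.28651315e-03, -2.60929226e-04]]), 'ft_force': array([-0.31334165,  0.39666769, -0.19520352]), 'wrist_torque': array([-0.00769553,  0.01229983,  0.0449171 ]), 'grip_width': 0.08529942867159707}
```

View pics/top0.png

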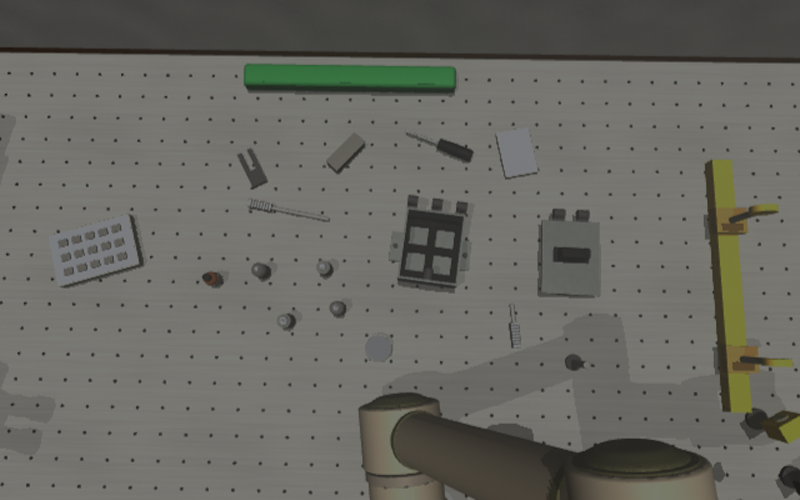

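View pics/side0.png

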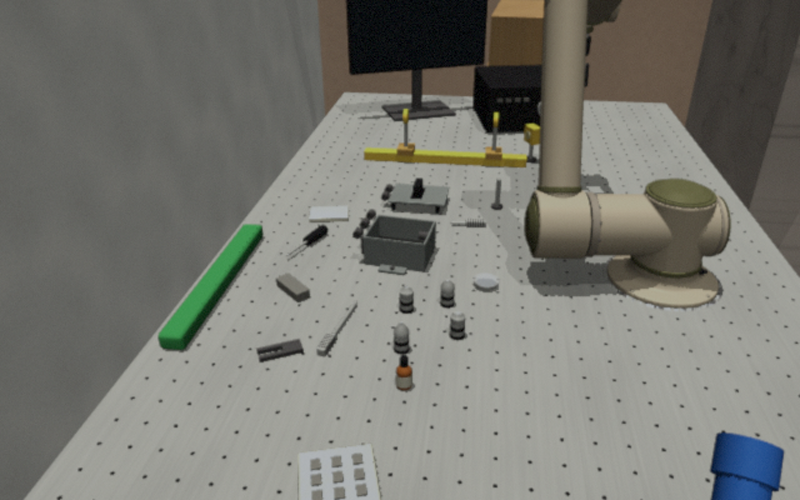

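The top view (scaled 1.25) shows four objectives at (261,270), (325,268), (338,309), (286,321) and the oil bottle at (212,279). It also shows the case at (433,245), the lid at (570,258), the hinge pin from its grip at (250,205) to its tip at (328,219), and the lock pin at (515,325). The side view confirms this.

```bash
python3 - <<'E'
from h import *
_,cm=load('top0')
for n,u,v,z in [('oA',261,268,.055),('oB',325,266,.055),('oC',338,307,.055),('oD',286,319,.055),('oil',212,276,.055),('case',433,245,.07),('kn L',412,201,.083),('kn R',462,207,.083),('lid',572,255,.066),('hp grip',250,204,.008),('hp tip',328,219,.008),('lp grip',516,346,.008),('lp tip',513,305,.008),('dish',378,348,.01),('post',573,362,.08)]:
    print(n,(pt(cm,u/1.25,v/1.25,z)*1000).round(0))
E
```

```text
oA [525. 304.  55.]
oB [531. 179.  55.]
oC [452. 151.  55.]
oD [427. 250.  55.]
oil [507. 399.  55.]
case [574. -30.  70.]
kn L [657.  12.  83.]
kn R [647. -85.  83.]
lid [ 560. -298.   66.]
hp grip [663. 347.   8.]
hp tip [634. 184.   8.]
lp grip [ 383. -200.    8.]
lp tip [ 464. -195.    8.]
dish [374.  74.  10.]
post [ 358. -289.   80.]
```

```bash
python3 -m pendant '{"travel":[[19,35,7],[19,35,7],[19,35,7],[19,35,7],[19,35,7],[19,35,7],[19,35,7],[19,35,7],[19,35,7],[19,35,7],[19,35,7],[19,35,7],[19,35,7],[19,35,7],[19,35,7],[19,35,7],[19,35,7],[0,0,0],[0,0,0]],"delta_rot":[[0,0,0.067],[0,0,0.067],[0,0,0.067],[0,0,0.067],[0,0,0.067],[0,0,0.067],[0,0,0.067],[0,0,0.067],[0,0,0.067],[0,0,0.067],[0,0,0.067],[0,0,0.067],[0,0,0.067],[0,0,0.067],[0,0,0.067],[0,0,0.067],[0,0,0.067],[0,0,0],[0,0,0]]}'
python3 - <<'E'
from h import *
im,cm=snap('wrist','w1',scale=1.25); print(env.observe()['tool_rot'].round(3)); print(cm['pose'].round(3))
E
```

```text
time_s: 1.68
position: [0.502, 0.0763, 0.3497]
tool_rot: [[-0.001, 0.995, -0.098], [-0.0, -0.098, -0.995], [-1.0, -0.001, 0.0]]
ft_force: [-0.6, -0.2, -0.4]
grip_width: 0.0856
[[-0.001  0.995 -0.1  ]
 [-0.    -0.1   -0.995]
 [-1.    -0.001  0.   ]]
[[ 0.995  0.093  0.032  0.511]
 [-0.098  0.945  0.312  0.157]
 [-0.002 -0.314  0.949  0.493]
 [ 0.     0.     0.     1.   ]]
```

View pics/w1.png

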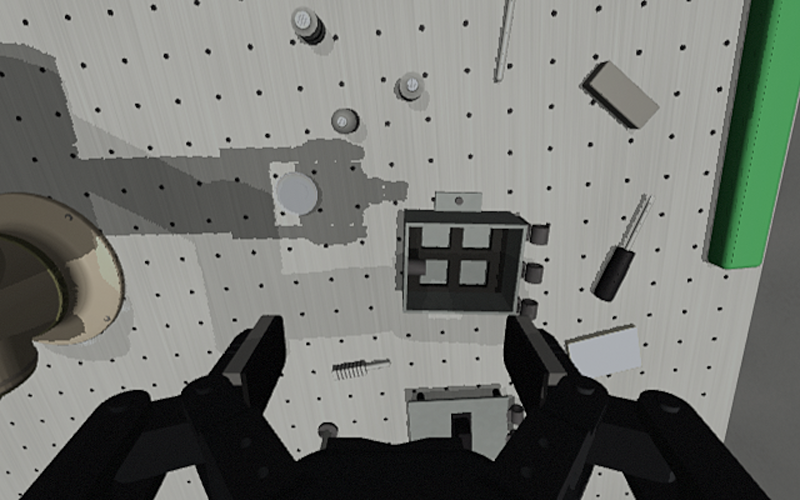

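The wrist view shows the case with its rim corners near (404,211), (528,217), (520,313) and (401,310), three objectives at (302,20), (411,86) and (345,119), and the lock pin at (360,368). I'll enlarge the case for its pose.

```bash
python3 - <<'E'
from h import *
im,_=load('w1')
cv2.imwrite('pics/w1c.png',cv2.resize(im[145:260,310:450,::-1],None,fx=5,fy=5,interpolation=cv2.INTER_CUBIC))
E
```

```text
(no output)
```

View pics/w1c.png

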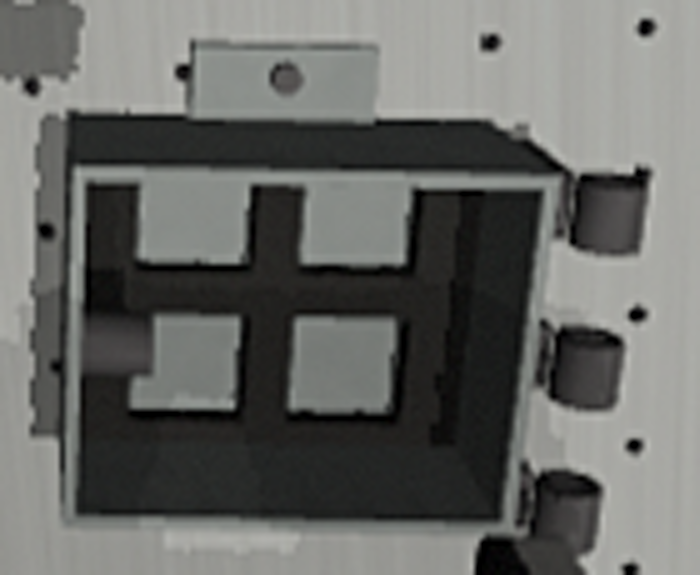

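```bash
cat >> h.py <<'E'
from scipy.optimize import least_squares
def fit(cm,loc,pix,x0):
    """planar pose x,y,yaw of object whose points loc (z = world z) appear at pix"""
    loc=np.array(loc,float)
    def T(s): 
        c,n=np.cos(s[2]),np.sin(s[2]); return np.c_[s[0]+c*loc[:,0]-n*loc[:,1], s[1]+n*loc[:,0]+c*loc[:,1], loc[:,2]]
    r=least_squares(lambda s:np.concatenate([proj(cm,p)-q for p,q in zip(T(s),pix)]),x0,x_scale=[.1,.1,.1])
    return r.x, r.fun.reshape(-1,2)
E
python3 - <<'E'
from h import *
_,cm=load('w1')
g=lambda x,y:(310+(x+.5)/5-.5,145+(y+.5)/5-.5)
s,r=fit(cm,[(-.07,.058,.07),(.07,.058,.07),(.07,-.058,.07),(-.07,-.058,.07)],[g(72,166),g(564,175),g(517,524),g(66,525)],[.57,-.03,-.1])
print('case',s,np.degrees(s[2]),r.round(1))
k=lambda u,v:((u+.5)/1.25-.5,(v+.5)/1.25-.5)
for n,u,v in [('D',302,19),('B',411,86),('C',345,118)]:
    print(n,(pt(cm,*k(u,v),.056)*1000).round(1))
E
```

```text
case [ 0.57517364 -0.02393584 -0.10853517] -6.218607218041444 [[ 0.4 -0.2]
 [-0.5 -1. ]
 [-0.   1.2]
 [ 0.1  0.2]]
D [426.6 259.3  56. ]
B [530.9 185.9  56. ]
C [456.7 160.8  56. ]
```

```bash
python3 -m pendant '{"travel":[[5,18,-33],[5,18,-33],[5,18,-33],[5,18,-33],[5,18,-33],[4,18,-33],[0,0,0],[0,0,0]],"delta_rot":[[0,0,-0.009],[0,0,0],[0,0,0],[0,0,0],[0,0,0],[0,0,0],[0,0,0],[0,0,0]]}'
python3 - <<'E'
from h import *
im,cm=snap('wrist','w2',scale=1.25); o=env.observe(); p=o['position'];print(p, proj(cm,p)*1.25, proj(cm,[p[0],p[1],.05])*1.25)
E
```

```text
time_s: 2.4
position: [0.53, 0.1818, 0.1514]
tool_rot: [[-0.003, 0.994, -0.111], [-0.001, -0.111, -0.994], [-1.0, -0.003, 0.001]]
ft_force: [0.0, -0.0, 1.4]
grip_width: 0.0854
[0.53083731 0.18156167 0.15311291] [394.50459494 320.79344845] [394.95290349 242.97121847]
```

View pics/w2.png

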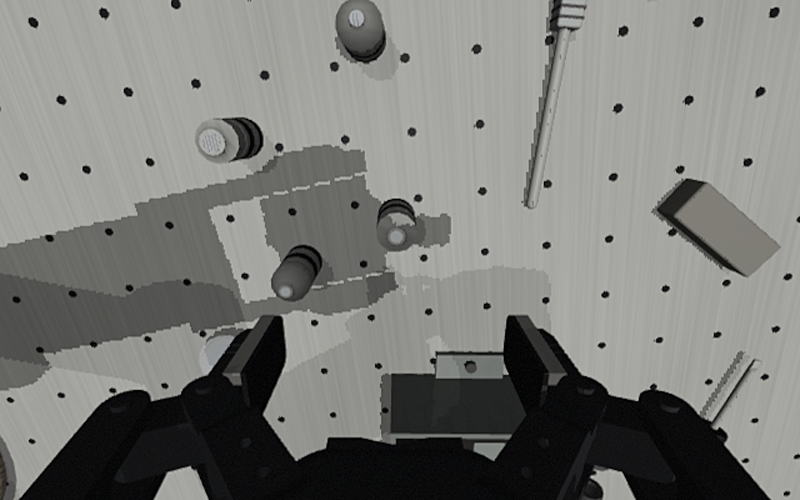

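```bash
python3 - <<'E'
from h import *
_,c1=load('w1');_,c2=load('w2');_,c0=load('top0');_,cs=load('side0')
k=lambda u,v:((u+.5)/1.25-.5,(v+.5)/1.25-.5)
def tri(*obs):
    A=np.zeros((3,3));b=np.zeros(3)
    for cm,u,v in obs:
        o,d=ray(cm,*k(u,v));d/=np.linalg.norm(d);M=np.eye(3)-np.outer(d,d);A+=M;b+=M@o
    return np.linalg.solve(A,b)*1000
for n,o1,o2,oo in [('B',(411,86),(397,237),(325,266)),('C',(345,118),(286,291),(338,307)),('D',(302,19),(211,141),(286,319)),('A',None,(356,17),(261,268))]:
    print(n,'w2@.056',(pt(c2,*k(*o2),.056)*1000).round(1), 'tri',tri((c1,*o1),(c2,*o2)).round(1) if o1 else '', 'top+w2',tri((c0,*oo),(c2,*o2)).round(1))
print('hp tip',(pt(c2,*k(530,206),.008)*1000).round(1),'hp shoulder',(pt(c2,*k(568,28),.008)*1000).round(1))
c,s=np.cos(-.1085),np.sin(-.1085)
for i,(x,y) in enumerate([(-27,27),(-27,-27),(27,27),(27,-27)]): print(i,(575.2+c*x-s*y).round(1),(-23.9+s*x+c*y).round(1))
E
```

```text
B w2@.056 [532.8 187.6  56. ] tri [531.9 186.1  50.7] top+w2 [532.5 182.1  38.7]
C w2@.056 [452.6 157.3  56. ] tri [457.1 161.1  65.7] top+w2 [451.  153.1  48.4]
D w2@.056 [427.4 260.6  56. ] tri [425.7 260.4  52. ] top+w2 [425.4 256.5  47.3]
A w2@.056 [524.2 316.3  56. ] tri  top+w2 [524.7 312.6  46.9]
hp tip [635.2 186.1   8. ] hp shoulder [660.3 305.    8. ]
0 551.3 5.9
1 545.4 -47.8
2 605.0 0.0
3 599.1 -53.7
```

B is ready to grasp. The pin shank measures 121.5 mm against the true 122 mm, so the wrist calibration is sound.

```bash
python3 -m pendant '{"travel":[[2,5,-34],[0,0,-36],[0,0,-36],[0,0,-33],[0,0,0],[0,0,0]],"delta_rot":[[0,0,0],[0,0,0],[0,0,0],[0,0,0],[0,0,0],[0,0,0]]}' 60 40
python3 -m pendant '{"travel":[[0,0,0],[0,0,0],[0,0,0],[0,0,0],[0,0,0],[0,0,0]],"delta_rot":[[0,0,0],[0,0,0],[0,0,0],[0,0,0],[0,0,0],[0,0,0]]}' 10 40
python3 -m pendant '{"travel":[[0,0,20],[0,0,36],[0,0,36],[0,0,18],[0,0,0]],"delta_rot":[[0,0,0],[0,0,0],[0,0,0],[0,0,0],[0,0,0]]}'
```

```text
time_s: 2.95
position: [0.5334, 0.1867, 0.0147]
tool_rot: [[0.001, 0.994, -0.111], [-0.0, -0.111, -0.994], [-1.0, 0.001, 0.0]]
ft_force: [-0.6, 0.1, 1.1]
grip_width: 0.06
time_s: 3.45
position: [0.5338, 0.1878, 0.016]
tool_rot: [[0.004, 0.994, -0.11], [0.0, -0.11, -0.994], [-1.0, 0.004, -0.001]]
ft_force: [-2.7, -1.5, 9.8]
grip_width: 0.0267
time_s: 3.87
position: [0.5347, 0.1882, 0.1291]
tool_rot: [[0.01, 0.994, -0.109], [0.001, -0.11, -0.994], [-1.0, 0.01, -0.002]]
ft_force: [-0.6, 0.4, -1.6]
grip_width: 0.027
```

```bash
python3 -m pendant '{"travel":[[3,-36,0],[4,-37,0],[3,-36,0],[4,-37,0],[3,-36,0],[0,0,0],[0,0,0],[0,0,0]],"delta_rot":[[0,0,0],[0,0,0],[0,0,0],[0,0,0],[0,0,0],[0,0,0],[0,0,0],[0,0,0]]}'
python3 - <<'E'
from h import *
im,cm=snap('wrist','w3',scale=1.25); o=env.observe(); p=o['position'];print(p,o['tool_rot'].round(3),o['grip_width'])
c,s=np.cos(-.1085),np.sin(-.1085)
for x,y in [(-27,27),(-27,-27),(27,27),(27,-27)]:
  X=(575.2+c*x-s*y)/1e3;Y=(-23.9+s*x+c*y)/1e3
  print(proj(cm,[X,Y,.015])*1.25)
E
```

```text
time_s: 4.53
position: [0.5492, 0.0062, 0.1231]
tool_rot: [[-0.001, 0.994, -0.11], [0.0, -0.11, -0.994], [-1.0, -0.001, -0.0]]
ft_force: [-0.2, 0.9, -1.5]
grip_width: 0.0266
[0.54925576 0.00672218 0.12318259] [[-0.001  0.994 -0.109]
 [ 0.    -0.109 -0.994]
 [-1.    -0.001 -0.   ]] 0.026534995450170264
[396.21529124 240.03325897]
[396.26603153 309.7889689 ]
[474.2507818  239.88288685]
[469.59593349 309.67277279]
```

View pics/w3.png

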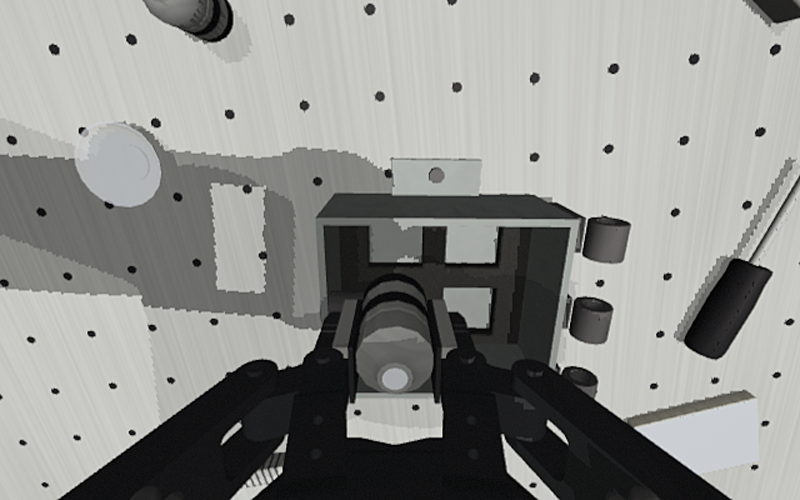

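Pocket 0 projects where it is seen, at (396,240). The objective hangs straight and centred in the jaws, so I'll lower it into that pocket.

```bash
python3 -m pendant '{"travel":[[2,-1,-30],[0,0,-30],[0,0,-25],[0,0,-10],[0,0,-5],[0,0,0],[0,0,0]],"delta_rot":[[0,0,0],[0,0,0],[0,0,0],[0,0,0],[0,0,0],[0,0,0],[0,0,0]]}'
python3 -m pendant '{"travel":[[0,0,0],[0,0,0],[0,0,0],[0,0,0]],"delta_rot":[[0,0,0],[0,0,0],[0,0,0],[0,0,0]]}' 40
python3 -m pendant '{"travel":[[0,0,35],[0,0,40],[0,0,25],[-20,34,0],[-20,34,0],[-20,34,0],[-20,34,0],[-16,16,0],[0,0,0],[0,0,0]],"delta_rot":[[0,0,0],[0,0,0],[0,0,0],[0,0,0],[0,0,0],[0,0,0],[0,0,0],[0,0,0],[0,0,0],[0,0,0]]}' 
python3 -m pendant '{"travel":[[0,0,0],[0,0,0],[0,0,0]],"delta_rot":[[0,0,0],[0,0,0],[0,0,0]]}' 70
```

```text
time_s: 5.17
position: [0.5524, 0.0056, 0.0244]
tool_rot: [[0.002, 0.994, -0.108], [-0.0, -0.108, -0.994], [-1.0, 0.002, 0.0]]
ft_force: [2.7, 0.1, -0.5]
grip_width: 0.0266
time_s: 5.5
position: [0.5549, 0.0048, 0.0254]
tool_rot: [[0.009, 0.994, -0.109], [-0.001, -0.109, -0.994], [-1.0, 0.009, 0.0]]
ft_force: [9.3, 0.6, 4.6]
grip_width: 0.0397
time_s: 6.33
position: [0.4552, 0.1578, 0.1241]
tool_rot: [[0.001, 0.994, -0.107], [-0.0, -0.107, -0.994], [-1.0, 0.001, -0.0]]
ft_force: [1.3, -1.4, 0.4]
grip_width: 0.0394
time_s: 6.58
position: [0.4563, 0.1561, 0.1234]
tool_rot: [[0.0, 0.994, -0.111], [-0.0, -0.111, -0.994], [-1.0, 0.0, -0.0]]
ft_force: [-0.3, 1.1, 0.8]
grip_width: 0.0699
```

```bash
python3 -m pendant '{"travel":[[-2,3,-35],[0,0,-36],[0,0,-34],[0,0,0],[0,0,0]],"delta_rot":[[0,0,0],[0,0,0],[0,0,0],[0,0,0],[0,0,0]]}' 60 40
python3 -m pendant '{"travel":[[0,0,0],[0,0,0],[0,0,0],[0,0,0],[0,0,0],[0,0,0]],"delta_rot":[[0,0,0],[0,0,0],[0,0,0],[0,0,0],[0,0,0],[0,0,0]]}' 10 40
python3 -m pendant '{"travel":[[0,0,20],[0,0,36],[0,0,36],[0,0,13],[18,-35,0],[18,-35,0],[18,-35,0],[18,-35,0],[18,-35,0],[4,-34,0],[0,0,0],[0,0,0],[0,0,0]],"delta_rot":[[0,0,0],[0,0,0],[0,0,0],[0,0,0],[0,0,0],[0,0,0],[0,0,0],[0,0,0],[0,0,0],[0,0,0],[0,0,0],[0,0,0],[0,0,0]]}'
python3 - <<'E'
from h import *
im,cm=snap('wrist','w4',scale=1.25); o=env.observe(); p=o['position'];print(p,o['tool_rot'].round(3),o['grip_width'])
E
```

```text
time_s: 7.0
position: [0.4535, 0.1593, 0.0179]
tool_rot: [[-0.003, 0.994, -0.111], [-0.0, -0.111, -0.994], [-1.0, -0.003, 0.001]]
ft_force: [-0.5, 0.0, 0.2]
grip_width: 0.06
time_s: 7.5
position: [0.4545, 0.1599, 0.0202]
tool_rot: [[0.003, 0.994, -0.11], [0.0, -0.11, -0.994], [-1.0, 0.003, -0.001]]
ft_force: [-2.3, 0.1, 7.2]
grip_width: 0.0268
time_s: 8.58
position: [0.5473, -0.0488, 0.124]
tool_rot: [[0.001, 0.994, -0.11], [0.0, -0.11, -0.994], [-1.0, 0.001, -0.0]]
ft_force: [0.5, 0.5, -2.6]
grip_width: 0.0264
[ 0.54728083 -0.04823476  0.12396125] [[ 0.     0.994 -0.109]
 [ 0.    -0.109 -0.994]
 [-1.     0.    -0.   ]] 0.026821258615779508
```

View pics/w4.png

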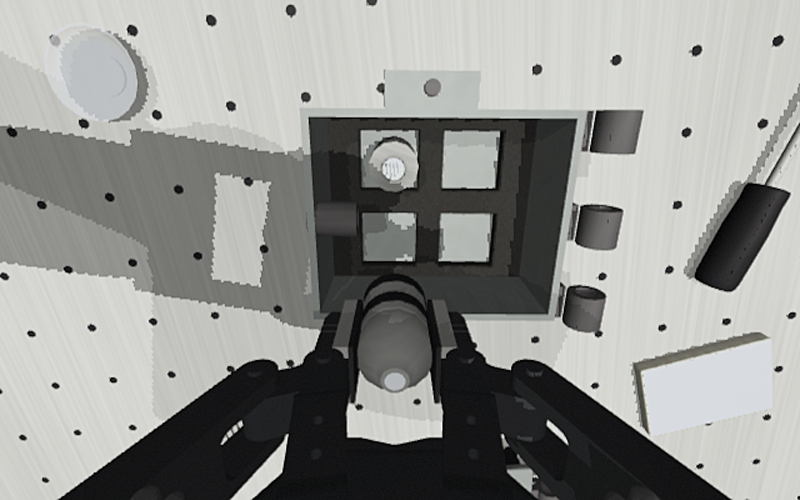

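B stands in pocket 0 at (392,165), and C is gripped straight. I'll place C in pocket 1 and go on to D.

```bash
python3 - <<'E'
from h import *
_,cm=load('w4'); k=lambda u,v:((u+.5)/1.25-.5,(v+.5)/1.25-.5)
s,r=fit(cm,[(-.07,.058,.07),(.07,.058,.07),(.07,-.058,.07),(-.07,-.058,.07)],[k(302,111),k(587,112),k(557,319),k(316,319)],[.57,-.03,-.1])
print('case',s,np.degrees(s[2]),r.round(1))
E
python3 -m pendant '{"travel":[[-2,0,-30],[0,0,-30],[0,0,-22],[0,0,-10],[0,0,-5],[0,0,0],[0,0,0]],"delta_rot":[[0,0,0],[0,0,0],[0,0,0],[0,0,0],[0,0,0],[0,0,0],[0,0,0]]}'
python3 -m pendant '{"travel":[[0,0,0],[0,0,0],[0,0,0],[0,0,0]],"delta_rot":[[0,0,0],[0,0,0],[0,0,0],[0,0,0]]}' 35
python3 -m pendant '{"travel":[[0,0,35],[0,0,40],[0,0,22],[-13,34,0],[-13,34,0],[-13,34,0],[-13,34,0],[-13,34,0],[-13,34,0],[-13,34,0],[-13,34,0],[-13,34,0],[0,0,0],[0,0,0]],"delta_rot":[[0,0,0],[0,0,0],[0,0,0],[0,0,0],[0,0,0],[0,0,0],[0,0,0],[0,0,0],[0,0,0],[0,0,0],[0,0,0],[0,0,0],[0,0,0],[0,0,0]]}' 
python3 -m pendant '{"travel":[[0,0,0],[0,0,0],[0,0,0]],"delta_rot":[[0,0,0],[0,0,0],[0,0,0]]}' 60
```

```text
case [ 0.57539431 -0.0257585  -0.11177449] -6.404206403906956 [[-0.5 -0.6]
 [ 0.8 -1.2]
 [-0.7  1.4]
 [ 0.3  1.2]]
time_s: 9.22
position: [0.5463, -0.0489, 0.0275]
tool_rot: [[0.002, 0.994, -0.109], [-0.001, -0.109, -0.994], [-1.0, 0.002, 0.0]]
ft_force: [-0.3, -0.3, -1.3]
grip_width: 0.0266
time_s: 9.55
position: [0.5459, -0.0493, 0.0269]
tool_rot: [[0.001, 0.994, -0.11], [-0.0, -0.11, -0.994], [-1.0, 0.001, 0.0]]
ft_force: [-0.0, -0.3, 0.3]
grip_width: 0.0349
time_s: 10.72
position: [0.4279, 0.2582, 0.1235]
tool_rot: [[0.0, 0.994, -0.106], [0.0, -0.106, -0.994], [-1.0, 0.0, -0.0]]
ft_force: [0.5, -0.3, 0.0]
grip_width: 0.0351
time_s: 10.97
position: [0.4292, 0.2559, 0.1234]
tool_rot: [[0.0, 0.994, -0.112], [-0.0, -0.112, -0.994], [-1.0, 0.0, 0.0]]
ft_force: [0.7, 0.5, 0.3]
grip_width: 0.0601
```

```bash
python3 -m pendant '{"travel":[[-2,4,-35],[0,0,-36],[0,0,-34],[0,0,0],[0,0,0]],"delta_rot":[[0,0,0],[0,0,0],[0,0,0],[0,0,0],[0,0,0]]}' 60 40
python3 -m pendant '{"travel":[[0,0,0],[0,0,0],[0,0,0],[0,0,0],[0,0,0],[0,0,0]],"delta_rot":[[0,0,0],[0,0,0],[0,0,0],[0,0,0],[0,0,0],[0,0,0]]}' 10 40
python3 -m pendant '{"travel":[[0,0,20],[0,0,36],[0,0,36],[0,0,13],[22,-33,0],[22,-33,0],[22,-33,0],[22,-33,0],[22,-33,0],[22,-33,0],[22,-33,0],[24,-30,0],[0,0,0],[0,0,0],[0,0,0],[0,0,0]],"delta_rot":[[0,0,0],[0,0,0],[0,0,0],[0,0,0],[0,0,0],[0,0,0],[0,0,0],[0,0,0],[0,0,0],[0,0,0],[0,0,0],[0,0,0],[0,0,0],[0,0,0],[0,0,0],[0,0,0]]}'
```

```text
time_s: 11.38
position: [0.4266, 0.2601, 0.0179]
tool_rot: [[-0.003, 0.994, -0.111], [-0.001, -0.111, -0.994], [-1.0, -0.003, 0.001]]
ft_force: [0.2, -0.8, 1.1]
grip_width: 0.0599
time_s: 11.88
position: [0.4275, 0.261, 0.0203]
tool_rot: [[0.003, 0.994, -0.11], [0.001, -0.11, -0.994], [-1.0, 0.003, -0.001]]
ft_force: [-1.3, -1.2, 6.7]
grip_width: 0.0268
time_s: 13.22
position: [0.604, 0.0008, 0.1239]
tool_rot: [[0.0, 0.994, -0.109], [0.0, -0.109, -0.994], [-1.0, 0.0, -0.0]]
ft_force: [0.1, -0.3, -1.9]
grip_width: 0.0268
```

```bash
python3 -m pendant '{"travel":[[1,-1,-30],[0,0,-30],[0,0,-22],[0,0,-10],[0,0,-5],[0,0,0],[0,0,0]],"delta_rot":[[0,0,0],[0,0,0],[0,0,0],[0,0,0],[0,0,0],[0,0,0],[0,0,0]]}'
python3 -m pendant '{"travel":[[0,0,0],[0,0,0],[0,0,0],[0,0,0]],"delta_rot":[[0,0,0],[0,0,0],[0,0,0],[0,0,0]]}' 35
python3 -m pendant '{"travel":[[0,0,35],[0,0,40],[0,0,32],[-10,39,0],[-10,39,0],[-10,39,0],[-10,39,0],[-10,39,0],[-10,39,0],[-10,39,0],[-10,39,0],[0,0,0],[0,0,0]],"delta_rot":[[0,0,0],[0,0,0],[0,0,0],[0,0,0],[0,0,0],[0,0,0],[0,0,0],[0,0,0],[0,0,0],[0,0,0],[0,0,0],[0,0,0],[0,0,0]]}' 
python3 -m pendant '{"travel":[[0,0,0],[0,0,0],[0,0,0]],"delta_rot":[[0,0,0],[0,0,0],[0,0,0]]}' 60
python3 - <<'E'
from h import *
im,cm=snap('wrist','w5'); o=env.observe(); p=o['position'];print(p)
g=cv2.cvtColor(im,cv2.COLOR_RGB2GRAY)
print(proj(cm,[.5244,.316,.056])*1, proj(cm,[.5244,.316,.0])*1)
cv2.imwrite('pics/w5c.png',cv2.resize(im[100:330,200:430,::-1],None,fx=2,fy=2))
E
```

```text
time_s: 13.8
position: [0.6026, 0.0005, 0.0264]
tool_rot: [[-0.007, 0.994, -0.108], [0.001, -0.108, -0.994], [-1.0, -0.007, -0.0]]
ft_force: [-12.9, 1.8, 0.3]
grip_width: 0.0268
time_s: 14.13
position: [0.5994, 0.0013, 0.0266]
tool_rot: [[-0.014, 0.994, -0.107], [0.002, -0.107, -0.994], [-1.0, -0.014, -0.001]]
ft_force: [-28.9, 4.5, 10.8]
grip_width: 0.0349
time_s: 15.22
position: [0.5245, 0.3133, 0.1345]
tool_rot: [[0.002, 0.994, -0.105], [0.001, -0.105, -0.994], [-1.0, 0.002, -0.001]]
ft_force: [-1.0, 0.1, -1.1]
grip_width: 0.035
time_s: 15.47
position: [0.5261, 0.3098, 0.1337]
tool_rot: [[0.0, 0.994, -0.111], [0.0, -0.111, -0.994], [-1.0, 0.0, -0.0]]
ft_force: [0.4, -0.6, -0.2]
grip_width: 0.0601
[0.52613603 0.30975339 0.13361879]
[311.18511882 196.6110691 ] [311.9527338  177.40577042]
```

View pics/w5c.png

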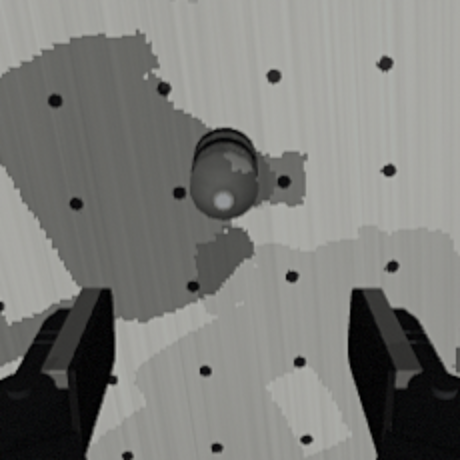

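Releasing D pressed the fingers' linkage against the rear wall (29 N), so I'll put A a little forward in its pocket and open less. A's nose is at (311.5,200) px.

```bash
python3 -m pendant '{"travel":[[-2,5,-39],[0,0,-39],[0,0,-37],[0,0,0],[0,0,0]],"delta_rot":[[0,0,0],[0,0,0],[0,0,0],[0,0,0],[0,0,0]]}' 60 40
python3 -m pendant '{"travel":[[0,0,0],[0,0,0],[0,0,0],[0,0,0],[0,0,0],[0,0,0]],"delta_rot":[[0,0,0],[0,0,0],[0,0,0],[0,0,0],[0,0,0],[0,0,0]]}' 10 40
python3 -m pendant '{"travel":[[0,0,20],[0,0,36],[0,0,36],[0,0,13],[7,-37,0],[7,-37,0],[7,-37,0],[7,-37,0],[7,-37,0],[7,-37,0],[7,-37,0],[7,-37,0],[7,-37,0],[9,-36,0],[0,0,0],[0,0,0],[0,0,0],[0,0,0]],"delta_rot":[[0,0,0],[0,0,0],[0,0,0],[0,0,0],[0,0,0],[0,0,0],[0,0,0],[0,0,0],[0,0,0],[0,0,0],[0,0,0],[0,0,0],[0,0,0],[0,0,0],[0,0,0],[0,0,0],[0,0,0],[0,0,0]]}'
python3 - <<'E'
from h import *
im,cm=snap('wrist','w6',scale=1.25)
E
```

```text
time_s: 15.93
position: [0.5235, 0.3151, 0.0178]
tool_rot: [[-0.003, 0.994, -0.111], [-0.001, -0.111, -0.994], [-1.0, -0.003, 0.001]]
ft_force: [1.1, -0.7, 0.4]
grip_width: 0.0601
time_s: 16.43
position: [0.5248, 0.3162, 0.021]
tool_rot: [[0.004, 0.994, -0.11], [0.001, -0.11, -0.994], [-1.0, 0.004, -0.002]]
ft_force: [-1.4, -1.6, 5.8]
grip_width: 0.0267
time_s: 17.93
position: [0.5954, -0.0521, 0.124]
tool_rot: [[0.001, 0.994, -0.109], [0.0, -0.109, -0.994], [-1.0, 0.001, -0.0]]
ft_force: [-0.5, 0.2, -2.1]
grip_width: 0.0268
```

View pics/w6.png

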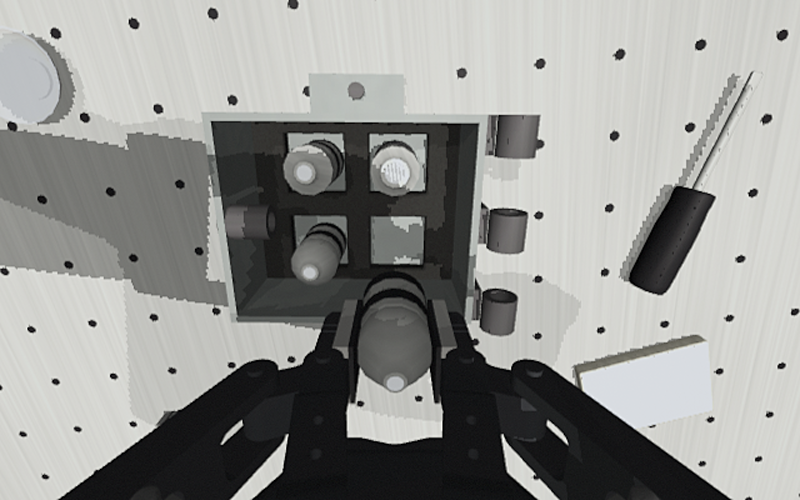

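All three placed objectives stand in their pockets. I'll put A in pocket 3 and then go to look at the lid.

```bash
python3 -m pendant '{"travel":[[1,-2,-30],[0,0,-30],[0,0,-22],[0,0,-10],[0,0,-4],[0,0,0],[0,0,0]],"delta_rot":[[0,0,0],[0,0,0],[0,0,0],[0,0,0],[0,0,0],[0,0,0],[0,0,0]]}'
python3 -m pendant '{"travel":[[0,0,0],[0,0,0],[0,0,0]],"delta_rot":[[0,0,0],[0,0,0],[0,0,0]]}' 31
python3 -m pendant '{"travel":[[0,0,30],[0,0,40],[0,0,38],[-5,-25,20],[-6,-30,20],[-6,-30,20],[-6,-30,20],[-6,-30,15],[-6,-30,10],[0,-20,0],[0,0,0],[0,0,0],[0,0,0]],"delta_rot":[[0,0,0],[0,0,0],[0,0,0],[0,0,0],[0,0,0],[0,0,0],[0,0,0],[0,0,0],[0,0,0],[0,0,0],[0,0,0],[0,0,0],[0,0,0]]}' 
python3 - <<'E'
from h import *
im,cm=snap('wrist','w7',scale=1.25); print(env.observe()['position'])
_,c6=load('w6'); k=lambda u,v:((u+.5)/1.25-.5,(v+.5)/1.25-.5)
s,r=fit(c6,[(-.07,.058,.07),(.07,.058,.07),(.07,-.058,.07),(-.07,-.058,.07)],[k(204,113),k(484,114),k(468,320),k(232,321)],[.57,-.03,-.1])
print('case',s,np.degrees(s[2]),r.round(1))
E
```

```text
time_s: 18.57
position: [0.5973, -0.0548, 0.0285]
tool_rot: [[0.002, 0.994, -0.109], [-0.0, -0.109, -0.994], [-1.0, 0.002, 0.0]]
ft_force: [0.4, 2.1, -2.3]
grip_width: 0.0264
time_s: 18.82
position: [0.598, -0.0547, 0.0291]
tool_rot: [[0.004, 0.994, -0.109], [-0.0, -0.109, -0.994], [-1.0, 0.004, -0.0]]
ft_force: [3.4, 5.2, 1.6]
grip_width: 0.031
time_s: 19.9
position: [0.5616, -0.2495, 0.2408]
tool_rot: [[0.001, 0.994, -0.11], [-0.0, -0.11, -0.994], [-1.0, 0.001, 0.0]]
ft_force: [0.5, 0.1, 0.1]
grip_width: 0.031
[ 0.56171164 -0.24909429  0.24070146]
case [ 0.57394183 -0.02468299 -0.11390982] -6.5265517940524225 [[-3.  -0.8]
 [ 2.  -0.5]
 [ 2.   2.2]
 [-0.8  0.7]]
```

View pics/w7.png

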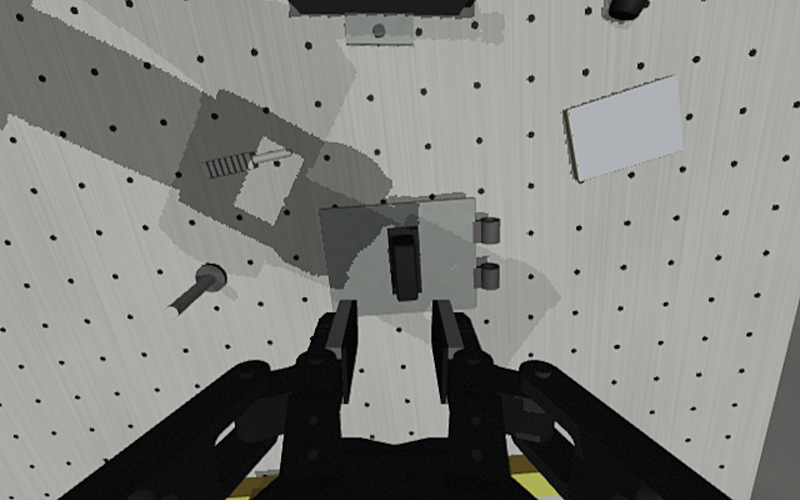

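The lid is intact, with plate corners at about (320,208), (475,197), (478,306), (330,316) and its grip block top at (404,268). The lock pin runs from its grip end (206,167) to its tip (291,152). The residuals point to mild lens distortion, so I'll fit it jointly from the case views.

```bash
cat >> h.py <<'E'
def projd(cm,p,k1):
    P=np.array(cm['pose']); c=P[:3,:3].T@(np.array(p)-P[:3,3]); a,b=c[0]/-c[2],-c[1]/-c[2]; s=1+k1*(a*a+b*b); f=F(cm)
    return np.array([cm['cx']+f*a*s,cm['cy']+f*b*s])
def pose2(s,loc):
    loc=np.array(loc,float); c,n=np.cos(s[2]),np.sin(s[2]); return np.c_[s[0]+c*loc[:,0]-n*loc[:,1], s[1]+n*loc[:,0]+c*loc[:,1], loc[:,2]]
def k125(u,v): return ((u+.5)/1.25-.5,(v+.5)/1.25-.5)
def fitd(views,loc,x0,k1=None):
    f=lambda s:np.concatenate([projd(cm,p,s[3] if k1 is None else k1)-q for cm,pix in views for p,q in zip(pose2(s,loc),pix)])
    r=least_squares(f,list(x0)+([0] if k1 is None else []),x_scale=.1); return r.x,r.fun.reshape(-1,2)
RIM=[(-.07,.058,.07),(.07,.058,.07),(.07,-.058,.07),(-.07,-.058,.07)]
E
python3 - <<'E'
from h import *
g=lambda x,y:(310+(x+.5)/5-.5,145+(y+.5)/5-.5)
c1=load('w1')[1];c4=load('w4')[1];c6=load('w6')[1];c7=load('w7')[1]
K=lambda L:[k125(*q) for q in L]
V=[(c1,[g(72,166),g(564,175),g(517,524),g(66,525)]),(c4,K([(302,111),(587,112),(557,319),(316,319)])),(c6,K([(204,113),(484,114),(468,320),(232,321)]))]
s,r=fitd(V,RIM,[.575,-.025,-.11]); print(s,r.round(1).tolist())
for h in (.032,):
  l,r=fitd([(c7,K([(320,208),(475,197),(478,306),(330,316)]))],[(-.074,.058,h),(.074,.058,h),(.074,-.058,h),(-.074,-.058,h)],[.56,-.29,0],s[3]); print('lid',l,r.round(1).tolist())
  print('block top pred',projd(c7,pose2(l,[(0,0,.066)])[0],s[3])*1.25)
E
```

```text
[ 0.57475308 -0.02484261 -0.11245132 -0.02464183] [[0.3, 0.2], [-1.0, -0.2], [-0.8, 1.7], [-0.3, 0.5], [-1.4, -1.7], [-1.6, -1.6], [-2.3, 0.1], [-0.7, 0.0], [-0.4, 0.5], [2.9, -0.1], [3.1, 2.1], [1.2, 0.5]]
lid [ 0.56282968 -0.30268016 -0.04150847] [[-1.2, -0.7], [0.5, -0.4], [-1.8, 1.0], [2.5, 0.1]]
block top pred [401.13343017 272.77371311]
```

```bash
python3 - <<'E'
from h import *
im,_=load('w7'); cv2.imwrite('pics/w7c.png',cv2.resize(np.clip(im[150:260,248:408,::-1]*1.5,0,255).astype('uint8'),None,fx=5,fy=5,interpolation=cv2.INTER_CUBIC))
E
```

```text
(no output)
```

View pics/w7c.png

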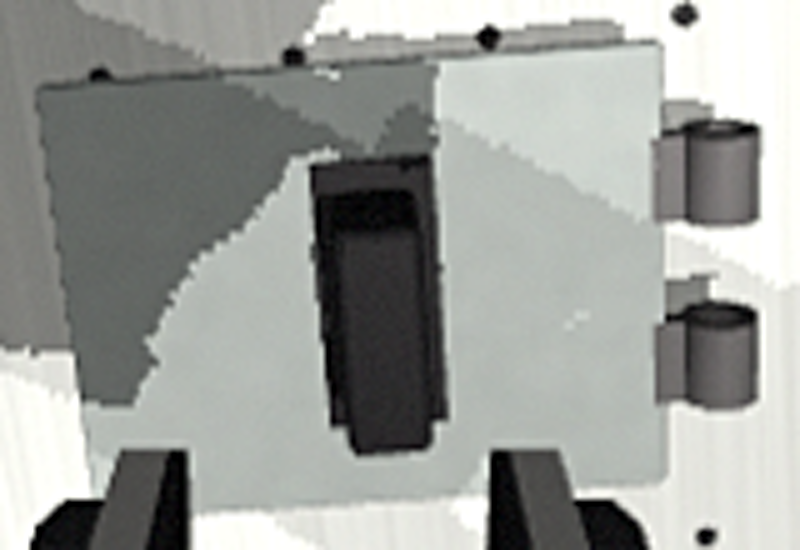

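```bash
python3 - <<'E'
from h import *
c7=load('w7')[1]
g=lambda x,y:(248+(x+.5)/5-.5,150+(y+.5)/5-.5)
h=.032
A=[(-.074,.058,h),(.074,.058,h),(.074,-.058,h),(-.074,-.058,h)];PA=[g(38,87),g(661,40),g(666,482),g(94,518)]
B=[(-.01,.028,.066),(.01,.028,.066),(.01,-.028,.066),(-.01,-.028,.066)];PB=[g(338,232),g(418,228),g(432,447),g(350,452)]
for k in (0,-.025):
  for n,L,P in(('plate',A,PA),('block',B,PB),('both',A+B,PA+PB)):
    l,r=fitd([(c7,P)],L,[.56,-.29,0],k); print(k,n,l.round(4),r.round(1).tolist())
print(env.observe()['position'])
E
```

```text
0 plate [ 0.5628 -0.3035 -0.0374] [[-0.7, -0.4], [0.5, -0.1], [0.0, 0.2], [0.2, 0.5]]
0 block [ 0.5669 -0.3031 -0.0466] [[-1.1, -0.8], [1.0, -1.1], [0.5, 1.0], [-0.4, 1.0]]
0 both [ 0.565  -0.3033 -0.0385] [[1.2, -0.9], [2.4, -0.4], [1.7, -0.1], [1.8, 0.1], [-3.0, -0.3], [-0.9, -0.8], [-0.9, 1.3], [-1.8, 1.4]]
-0.025 plate [ 0.5628 -0.3036 -0.0374] [[-0.6, -0.4], [0.4, 0.0], [-0.1, 0.1], [0.3, 0.4]]
-0.025 block [ 0.5669 -0.3031 -0.0465] [[-1.1, -0.8], [1.0, -1.1], [0.5, 1.0], [-0.4, 1.0]]
-0.025 both [ 0.565  -0.3033 -0.0385] [[1.3, -0.9], [2.4, -0.3], [1.6, -0.1], [1.9, -0.0], [-3.0, -0.3], [-0.8, -0.8], [-0.9, 1.3], [-1.8, 1.4]]
[ 0.56171164 -0.24909429  0.24070146]
```

```bash
python3 - <<'E'
from h import *
c7=load('w7')[1]
g=lambda x,y:(248+(x+.5)/5-.5,150+(y+.5)/5-.5)
for x,y in((723,178),(721,360)):
    p=pt(c7,*g(x,y),.037); c,s=np.cos(-.038),np.sin(-.038); d=p[:2]-[.5628,-.3035]
    print(p.round(4),'lid frame',(c*d[0]+s*d[1]).round(4),(-s*d[0]+c*d[1]).round(4))
E
```

```text
[ 0.6505 -0.2821  0.037 ] lid frame 0.0869 0.0248
[ 0.6486 -0.329   0.037 ] lid frame 0.0867 -0.0222
```

The knuckles and block agree on the lid at (566,-303) mm with yaw about -0.04. I'll grip the block and carry the lid over the case.

```bash
python3 -m pendant '{"travel":[[1,-9,-34],[1,-9,-34],[1,-9,-34],[1,-9,-34],[0,-9,-34],[0,-9,-32],[0,0,0],[0,0,0]],"delta_rot":[[0,0,0.07],[0,0,0],[0,0,0],[0,0,0],[0,0,0],[0,0,0],[0,0,0],[0,0,0]]}' 50 80
python3 -m pendant '{"travel":[[0,0,0],[0,0,0],[0,0,0],[0,0,0],[0,0,0],[0,0,0]],"delta_rot":[[0,0,0],[0,0,0],[0,0,0],[0,0,0],[0,0,0],[0,0,0]]}' 5 80
python3 -m pendant '{"travel":[[0,0,20],[0,0,36],[0,0,36],[0,0,30],[0,0,0],[0,0,0],[0,0,0]],"delta_rot":[[0,0,0],[0,0,0],[0,0,0],[0,0,0],[0,0,0],[0,0,0],[0,0,0]]}'
```

```text
time_s: 20.62
position: [0.5655, -0.3031, 0.0379]
tool_rot: [[-0.002, 0.999, -0.039], [0.002, -0.039, -0.999], [-1.0, -0.002, -0.002]]
ft_force: [0.4, 0.0, 1.1]
grip_width: 0.0499
time_s: 21.12
position: [0.5669, -0.3043, 0.0411]
tool_rot: [[0.004, 0.999, -0.04], [-0.003, -0.04, -0.999], [-1.0, 0.004, 0.002]]
ft_force: [0.8, 2.2, 7.0]
grip_width: 0.0186
time_s: 21.7
position: [0.5651, -0.3035, 0.1597]
tool_rot: [[-0.001, 0.999, -0.04], [0.001, -0.04, -0.999], [-1.0, -0.001, -0.001]]
ft_force: [-0.7, 0.2, -3.2]
grip_width: 0.0189
```

```bash
python3 -m pendant '{"travel":[[2,39,0],[1,39,0],[1,39,0],[1,39,0],[1,39,0],[1,39,0],[1,39,0],[2,5,-20],[0,0,0],[0,0,0],[0,0,0],[0,0,0]],"delta_rot":[[0,0,-0.02],[0,0,-0.02],[0,0,-0.02],[0,0,-0.012],[0,0,0],[0,0,0],[0,0,0],[0,0,0],[0,0,0],[0,0,0],[0,0,0],[0,0,0]]}'
python3 - <<'E'
from h import *
im,cm=snap('wrist','w8',crop=(140,0,500,270),scale=2.2); o=env.observe();print(o['position'],o['tool_rot'].round(4),o['ft_force'])
E
```

```text
time_s: 22.7
position: [0.5758, -0.0275, 0.1406]
tool_rot: [[0.0, 0.994, -0.113], [-0.0, -0.113, -0.994], [-1.0, 0.0, 0.0]]
ft_force: [-0.1, -1.5, -3.0]
grip_width: 0.0184
[ 0.57580313 -0.0274647   0.14071948] [[ 5.000e-04  9.935e-01 -1.135e-01]
 [-3.000e-04 -1.135e-01 -9.935e-01]
 [-1.000e+00  6.000e-04  2.000e-04]] [-0.2661597  -0.12468098 -3.22918721]
```

View pics/w8.png

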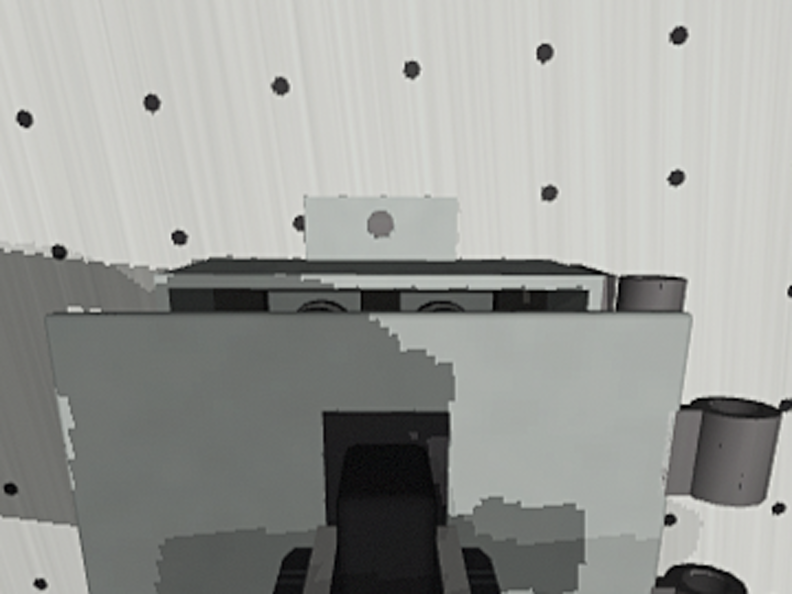

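```bash
python3 - <<'E'
from h import *
cm=load('w8')[1]; g=lambda x,y:(140+(x+.5)/2.2-.5,(y+.5)/2.2-.5)
tcp=np.array([.5758,-.0275]); R=np.array([[.9937,-.112],[.112,.9937]]) # rows: case x,y axes
for n,x,y,z in [('rimL',156,277,.07),('rimR',607,277,.07),('lidL',48,314,.132),('lidR',691,314,.132),('kn L edge',694,402,.135),('kn R edge',779,405,.135),('kn c',735,410,.138),('case kn L',619,278,.08),('case kn R',687,278,.08),('blk base L',322,411,.132),('blk base R',449,411,.132),('blk top L',345,445,.166),('blk top R',430,445,.166)]:
    p=pt(cm,*g(x,y),z); print(n,p.round(4),'rel TCP (case axes) mm',(R@np.array([[1,0],[0,1]])@(p[:2]-tcp)*1000).round(1))
E
```

```text
rimL [0.5119 0.0401 0.07  ] rel TCP (case axes) mm [-71.   60.1]
rimR [0.6518 0.0241 0.07  ] rel TCP (case axes) mm [69.7 59.8]
lidL [0.5074 0.0386 0.132 ] rel TCP (case axes) mm [-75.4  58. ]
lidR [0.6514 0.0221 0.132 ] rel TCP (case axes) mm [69.5 57.8]
kn L edge [0.6513 0.0022 0.135 ] rel TCP (case axes) mm [71.7 38. ]
kn R edge [ 0.6708 -0.0008  0.135 ] rel TCP (case axes) mm [91.4 37.2]
kn c [6.593e-01 3.000e-04 1.380e-01] rel TCP (case axes) mm [79.8 36.9]
case kn L [0.6523 0.0247 0.08  ] rel TCP (case axes) mm [70.1 60.5]
case kn R [0.6724 0.0224 0.08  ] rel TCP (case axes) mm [90.4 60.4]
blk base L [0.5655 0.009  0.132 ] rel TCP (case axes) mm [-14.4  35.1]
blk base R [0.5952 0.0055 0.132 ] rel TCP (case axes) mm [15.6 35. ]
blk top L [0.5733 0.0118 0.166 ] rel TCP (case axes) mm [-6.9 38.8]
blk top R [0.5891 0.01   0.166 ] rel TCP (case axes) mm [ 9.  38.7]
```

Measured from the TCP in case axes: case centre (-0.8, +2.0) mm and lid (+0.5, 0) mm, both square. I'll shift (-1, +2) mm and lower to the studs' entry.

```bash
python3 -m pendant '{"travel":[[-1,2,-5],[0,0,-10],[0,0,-8],[0,0,-6],[0,0,-5],[0,0,0],[0,0,0]],"delta_rot":[[0,0,0],[0,0,0],[0,0,0],[0,0,0],[0,0,0],[0,0,0],[0,0,0]]}'
python3 -m pendant '{"travel":[[0,0,-4],[0,0,-4],[0,0,-3],[0,0,0],[0,0,0]],"delta_rot":[[0,0,0],[0,0,0],[0,0,0],[0,0,0],[0,0,0]]}'
```

```text
time_s: 23.33
position: [0.5746, -0.0242, 0.106]
tool_rot: [[-0.001, 0.994, -0.112], [0.0, -0.112, -0.994], [-1.0, -0.001, -0.0]]
ft_force: [0.5, 0.2, -2.1]
grip_width: 0.0182
time_s: 23.75
position: [0.5746, -0.0241, 0.0952]
tool_rot: [[-0.0, 0.994, -0.112], [0.0, -0.112, -0.994], [-1.0, -0.0, -0.0]]
ft_force: [0.3, 0.5, -2.7]
grip_width: 0.0184
```

```bash
python3 -m pendant '{"travel":[[0,0,-3],[0,0,-3],[0,0,-2],[0,0,0],[0,0,0]],"delta_rot":[[0,0,0],[0,0,0],[0,0,0],[0,0,0],[0,0,0]]}'
python3 -m pendant '{"travel":[[0,0,-2],[0,0,-2],[0,0,0],[0,0,0]],"delta_rot":[[0,0,0],[0,0,0],[0,0,0],[0,0,0]]}'
```

```text
time_s: 24.17
position: [0.5747, -0.0242, 0.0872]
tool_rot: [[-0.0, 0.994, -0.112], [0.0, -0.112, -0.994], [-1.0, -0.0, -0.0]]
ft_force: [-0.2, 0.7, -2.3]
grip_width: 0.0186
time_s: 24.5
position: [0.5748, -0.0242, 0.0854]
tool_rot: [[0.002, 0.994, -0.112], [-0.001, -0.112, -0.994], [-1.0, 0.002, 0.001]]
ft_force: [-6.4, 1.9, 14.9]
grip_width: 0.0191
```

Contact came at the expected seated height (15 N). I'll release, rise, photograph the lid and go above the hinge pin.

```bash
python3 -m pendant '{"travel":[[0,0,1],[0,0,0],[0,0,0],[0,0,0],[0,0,0]],"delta_rot":[[0,0,0],[0,0,0],[0,0,0],[0,0,0],[0,0,0]]}' 45
python3 -m pendant '{"travel":[[0,0,15],[0,0,30],[0,0,40],[0,-20,40],[0,0,0],[0,0,0]],"delta_rot":[[0,0,0],[0,0,0],[0,0,0],[0,0,0],[0,0,0],[0,0,0]]}'
python3 -c "
from h import *
snap('wrist','w9'); print(env.observe()['position'])"
python3 -m pendant '{"travel":[[10,37,0],[10,37,0],[10,37,0],[10,37,0],[10,37,0],[10,37,0],[7,20,-5],[0,0,0],[0,0,0],[0,0,0]],"delta_rot":[[0,0,-0.02],[0,0,-0.02],[0,0,-0.02],[0,0,-0.02],[0,0,-0.015],[0,0,0],[0,0,0],[0,0,0],[0,0,0],[0,0,0]]}'
python3 -c "
from h import *
snap('wrist','w10'); print(env.observe()['position'])
a,_=load('w9');b,_=load('w10'); cv2.imwrite('pics/m1.png',np.vstack([a[40:330],b[0:300]])[:,:,::-1])"
```

```text
time_s: 24.92
position: [0.5747, -0.0242, 0.0842]
tool_rot: [[-0.0, 0.994, -0.112], [0.0, -0.112, -0.994], [-1.0, -0.0, -0.0]]
ft_force: [-0.1, -0.1, 0.6]
grip_width: 0.0448
time_s: 25.42
position: [0.5753, -0.0436, 0.2083]
tool_rot: [[0.004, 0.994, -0.113], [-0.001, -0.113, -0.994], [-1.0, 0.004, 0.001]]
ft_force: [0.2, 0.4, -0.8]
grip_width: 0.0453
[ 0.57448919 -0.04294225  0.20639632]
time_s: 26.3
position: [0.6412, 0.1987, 0.2002]
tool_rot: [[-0.002, 0.979, -0.206], [-0.001, -0.206, -0.979], [-1.0, -0.002, 0.001]]
ft_force: [0.2, -0.6, -0.1]
grip_width: 0.0452
[0.64134797 0.1982321  0.20085283]
```

View pics/m1.png

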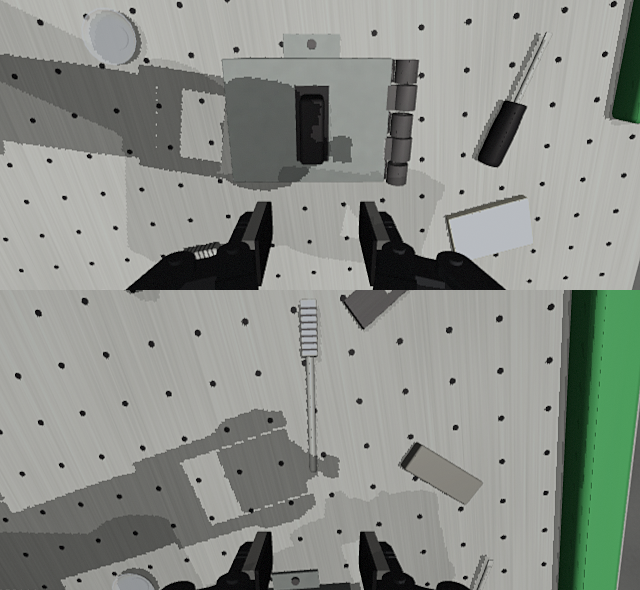

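The lid lies flat with all five knuckles in line. In the second picture the pin's grip end is at (309,9), its shoulder at (311,67) and its tip at (313,181).

```bash
python3 - <<'E'
from h import *
im,cm=load('w10')
P=[pt(cm,*q,z) for q,z in(((309,9),.016),((310.8,67),.012),((313.2,181),.008))]
for p in P: print((p*1000).round(1))
# column centroids of the shank/grip along rows (bright against table?)
g=cv2.cvtColor(im,cv2.COLOR_RGB2GRAY)
for r in (15,40,60,90,120,150,175): print(r,g[r,298:326])
E
```

```text
[667.7 352.6  16. ]
[658.7 303.2  12. ]
[636.  185.2   8. ]
15 [ 90  97 124 183 179 178 178 177 177 178 178 178 177 179 179 178 180 174
 140 170 158 168 168 166 164 165 168 170]
40 [170  91  74 101 149 143 141 142 142 143 141 139 152 151 150 151 153 146
  79 110 161 154 151 168 164 165 169 168]
60 [169  95 101  80 101 129 126 127 125 126 125 129 143 142 142 142 144 144
 134  88 158 156 154 166 174 172 166 165]
90 [174 170 170 168 164 169 171 134  77 122 152 165 177 171 151 124 117 155
 154 170 168 167 169 171 171 167 168 170]
120 [167 165 168 169 167 170 175 171  91  86 126 154 167 177 167 153 121  17
  41 118 177 171 170 169 167 166 166 167]
150 [167 162 167 165 164 167 168 168 162  88  81 126 155 169 176 162 140 115
 155 151 168 167 167 165 164 166 169 169]
175 [108 108 107 108 107 106 106 106 108 107 103  74  91 103 108 106  97  77
  73 116 101 110 107 109 107 108 107 108]
```

```bash
python3 -m pendant '{"travel":[[6,32,-10],[5,33,-10],[6,32,-10],[5,33,-10],[0,0,-39],[0,0,-39],[0,0,-35],[0,0,-20],[0,0,-10],[0,0,-5],[0,0,0],[0,0,0]],"delta_rot":[[0,0,0.018],[0,0,0],[0,0,0],[0,0,0],[0,0,0],[0,0,0],[0,0,0],[0,0,0],[0,0,0],[0,0,0],[0,0,0],[0,0,0]]}' 30
python3 -c "
from h import *
o=env.observe();print(o['position'],o['tool_rot'].round(3),o['q'].round(1))"
```

```text
time_s: 27.35
position: [0.6646, 0.329, 0.0155]
tool_rot: [[0.003, 0.982, -0.188], [0.001, -0.188, -0.982], [-1.0, 0.003, -0.001]]
ft_force: [0.2, -0.5, 0.7]
grip_width: 0.0303
[0.66461821 0.32899793 0.01548233] [[ 0.003  0.982 -0.188]
 [ 0.001 -0.188 -0.982]
 [-1.     0.003 -0.001]] [17.2 51.5 53.8 -0.  74.6 28.1]
```

```bash
python3 -m pendant '{"travel":[[-1,-1,-6],[0,0,-5],[0,0,0],[0,0,0]],"delta_rot":[[0,0,0],[0,0,0],[0,0,0],[0,0,0]]}' 30
python3 -m pendant '{"travel":[[0,0,0],[0,0,0],[0,0,0],[0,0,0],[0,0,0]],"delta_rot":[[0,0,0],[0,0,0],[0,0,0],[0,0,0],[0,0,0]]}' 3 70
python3 -m pendant '{"travel":[[0,0,20],[-3,-15,35],[-3,-15,35],[-4,-20,10],[0,-20,0],[0,-20,0],[0,0,0],[0,0,0],[0,0,0]],"delta_rot":[[0,0,0],[0,0,0.025],[0,0,0.025],[0,0,0.025],[0,0,0],[0,0,0],[0,0,0],[0,0,0],[0,0,0]]}'
```

```text
time_s: 27.68
position: [0.6625, 0.3282, 0.0025]
tool_rot: [[-0.0, 0.982, -0.188], [-0.0, -0.188, -0.982], [-1.0, -0.0, 0.0]]
ft_force: [0.2, -0.3, 0.5]
grip_width: 0.0298
time_s: 28.1
position: [0.6629, 0.3283, 0.0031]
tool_rot: [[0.001, 0.982, -0.188], [0.0, -0.188, -0.982], [-1.0, 0.001, -0.001]]
ft_force: [0.7, 0.5, 3.5]
grip_width: 0.014
time_s: 28.85
position: [0.6525, 0.2388, 0.1022]
tool_rot: [[-0.001, 0.994, -0.114], [0.0, -0.114, -0.994], [-1.0, -0.001, -0.0]]
ft_force: [0.7, 0.5, -1.2]
grip_width: 0.0137
```

The hinge pin is held (14 mm opening) and turned to the case's yaw. I'll bring its tip 17 mm short of the mouth.

```bash
python3 -m pendant '{"travel":[[10,-10,-10],[10,-12,-10],[10,-15,-10],[1,-15,-5],[0,0,0],[0,0,0],[0,0,0],[0,0,0]],"delta_rot":[[0,0,0],[0,0,0],[0,0,0],[0,0,0],[0,0,0],[0,0,0],[0,0,0],[0,0,0]]}'
python3 - <<'E'
from h import *
o=env.observe();p=o['position'];print(p,o['tool_rot'].round(4),o['ft_force'])
t,ct=snap('top','t1');s,cs=snap('side','s1')
m=[575,-25.2];ax=np.array([[.9937,-.112],[.112,.9937]])
def W(x,y,z): 
    q=np.array(m)+x*ax[0]+y*ax[1]; return [q[0]/1e3,q[1]/1e3,z/1e3]
R=o['tool_rot']; tip=p+R[:,2]*.147+np.array([0,0,.0052]); print('tip pred',tip,'mouth',W(84,58,73))
out=[]
for im,c in((t,ct),(s,cs)):
    u,v=proj(c,W(84,58,73)).round().astype(int); print('mouth px',proj(c,W(84,58,73)),'tip px',proj(c,tip),'crop0',u-35,v-35)
    out.append(cv2.resize(im[v-35:v+35,u-35:u+35,::-1],(398,398),interpolation=cv2.INTER_CUBIC))
cv2.imwrite('pics/m2.png',np.hstack(out))
E
```

```text
time_s: 29.52
position: [0.6836, 0.1866, 0.0681]
tool_rot: [[0.001, 0.994, -0.113], [0.0, -0.113, -0.994], [-1.0, 0.001, -0.0]]
ft_force: [0.5, 0.9, -0.8]
grip_width: 0.0143
[0.68363191 0.18660021 0.06812924] [[ 8.000e-04  9.936e-01 -1.134e-01]
 [ 3.000e-04 -1.134e-01 -9.936e-01]
 [-1.000e+00  7.000e-04 -4.000e-04]] [ 0.53992381  0.93876801 -0.77347766]
tip pred [0.66696481 0.04054815 0.0732746 ] mouth [np.float64(0.6649668000000001), np.float64(0.0230266), 0.073]
mouth px [325.0687145  158.52898431] tip px [317.91403189 157.58507563] crop0 290 124
mouth px [284.07371121 187.44754783] tip px [282.04947321 190.3350754 ] crop0 249 152
```

View pics/m2.png

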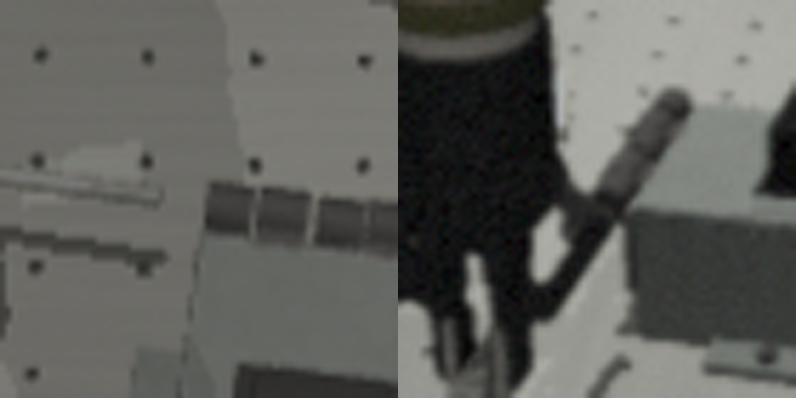

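From above, the pin line passes about 1–2 mm to +x of the knuckle axis (tip at (160,195), mouth axis about (207,205) against an extrapolated 200). I'll shift -1.5 mm and enter gently.

```bash
python3 -m pendant '{"travel":[[-2.5,-8,0],[-1,-8,0],[-0.5,-4,0],[-0.5,-4,0],[0,0,0],[0,0,0]],"delta_rot":[[0,0,0],[0,0,0],[0,0,0],[0,0,0],[0,0,0],[0,0,0]]}'
python3 -m pendant '{"travel":[[-0.5,-4,0],[-0.5,-4,0],[0,0,0],[0,0,0]],"delta_rot":[[0,0,0],[0,0,0],[0,0,0],[0,0,0]]}'
```

```text
time_s: 30.12
position: [0.6792, 0.1619, 0.0677]
tool_rot: [[0.0, 0.993, -0.114], [0.0, -0.114, -0.993], [-1.0, 0.0, -0.0]]
ft_force: [0.6, -0.0, -0.8]
grip_width: 0.0139
time_s: 30.45
position: [0.6782, 0.1539, 0.0676]
tool_rot: [[-0.0, 0.993, -0.114], [-0.0, -0.114, -0.993], [-1.0, -0.0, 0.0]]
ft_force: [0.1, 0.7, -1.1]
grip_width: 0.0138
```

```bash
python3 -m pendant '{"travel":[[-0.45,-4,0],[-0.45,-4,0],[-0.45,-4,0],[-0.45,-4,0],[-0.45,-4,0],[0,0,0],[0,0,0]],"delta_rot":[[0,0,0],[0,0,0],[0,0,0],[0,0,0],[0,0,0],[0,0,0],[0,0,0]]}'
```

```text
time_s: 31.03
position: [0.676, 0.1337, 0.0677]
tool_rot: [[0.0, 0.993, -0.114], [-0.0, -0.114, -0.993], [-1.0, 0.0, 0.0]]
ft_force: [0.7, -0.1, -0.6]
grip_width: 0.0143
```

```bash
python3 -m pendant '{"travel":[[-0.45,-4,0],[-0.45,-4,0],[-0.45,-4,0],[-0.45,-4,0],[-0.45,-4,0],[0,0,0],[0,0,0]],"delta_rot":[[0,0,0],[0,0,0],[0,0,0],[0,0,0],[0,0,0],[0,0,0],[0,0,0]]}'
python3 -m pendant '{"travel":[[-0.45,-4,0],[-0.45,-4,0],[-0.45,-4,0],[0,0,0],[0,0,0]],"delta_rot":[[0,0,0],[0,0,0],[0,0,0],[0,0,0],[0,0,0]]}'
```

```text
time_s: 31.62
position: [0.6736, 0.1137, 0.0676]
tool_rot: [[-0.0, 0.993, -0.114], [-0.0, -0.114, -0.993], [-1.0, -0.0, 0.0]]
ft_force: [1.0, -0.6, 0.6]
grip_width: 0.0139
time_s: 32.03
position: [0.6723, 0.1018, 0.0676]
tool_rot: [[-0.0, 0.993, -0.114], [-0.0, -0.114, -0.993], [-1.0, -0.0, 0.0]]
ft_force: [-0.0, -0.0, -0.9]
grip_width: 0.0134
```

```bash
python3 -m pendant '{"travel":[[-0.4,-4,0],[-0.4,-4,0],[-0.4,-4,0],[-0.4,-4,0],[-0.4,-4,0],[0,0,0],[0,0,0]],"delta_rot":[[0,0,0],[0,0,0],[0,0,0],[0,0,0],[0,0,0],[0,0,0],[0,0,0]]}'
python3 -m pendant '{"travel":[[-0.4,-4,0],[-0.4,-4,0],[-0.4,-4,0],[-0.4,-4,0],[-0.4,-4,0],[0,0,0],[0,0,0]],"delta_rot":[[0,0,0],[0,0,0],[0,0,0],[0,0,0],[0,0,0],[0,0,0],[0,0,0]]}'
python3 -m pendant '{"travel":[[-0.4,-4,0],[-0.2,-2,0],[-0.2,-2,0],[0,0,0],[0,0,0]],"delta_rot":[[0,0,0],[0,0,0],[0,0,0],[0,0,0],[0,0,0]]}'
```

```text
time_s: 32.62
position: [0.6703, 0.0818, 0.0676]
tool_rot: [[-0.0, 0.993, -0.114], [-0.0, -0.114, -0.993], [-1.0, -0.0, 0.0]]
ft_force: [1.1, -0.4, -0.9]
grip_width: 0.0141
time_s: 33.2
position: [0.6683, 0.0619, 0.0676]
tool_rot: [[-0.0, 0.993, -0.114], [0.0, -0.114, -0.993], [-1.0, -0.0, -0.0]]
ft_force: [-0.1, 0.2, -0.9]
grip_width: 0.0138
time_s: 33.62
position: [0.6675, 0.0541, 0.0676]
tool_rot: [[-0.0, 0.993, -0.114], [0.0, -0.114, -0.993], [-1.0, -0.0, -0.0]]
ft_force: [0.7, 0.9, -0.8]
grip_width: 0.014
```

```bash
for i in 1; do python3 -m pendant '{"travel":[[-0.2,-2,0],[-0.2,-2,0],[0,0,0],[0,0,0]],"delta_rot":[[0,0,0],[0,0,0],[0,0,0],[0,0,0]]}'; done
python3 -m pendant '{"travel":[[-0.1,-1,0],[-0.1,-1,0],[0,0,0]],"delta_rot":[[0,0,0],[0,0,0],[0,0,0]]}'
python3 -m pendant '{"travel":[[-0.1,-1,0],[0,0,0]],"delta_rot":[[0,0,0],[0,0,0]]}'
```

```text
time_s: 33.95
position: [0.6671, 0.0501, 0.0676]
tool_rot: [[-0.0, 0.993, -0.114], [0.0, -0.114, -0.993], [-1.0, -0.0, -0.0]]
ft_force: [0.1, 0.2, -0.3]
grip_width: 0.0135
time_s: 34.2
position: [0.6669, 0.048, 0.0676]
tool_rot: [[0.0, 0.994, -0.114], [-0.0, -0.114, -0.994], [-1.0, 0.0, 0.0]]
ft_force: [0.2, 0.4, -1.0]
grip_width: 0.014
time_s: 34.37
position: [0.6668, 0.0475, 0.0676]
tool_rot: [[0.0, 0.994, -0.114], [0.001, -0.114, -0.994], [-1.0, 0.0, -0.001]]
ft_force: [-1.0, 2.9, -0.5]
grip_width: 0.0138
```

```bash
python3 -m pendant '{"travel":[[-0.1,-1,0],[-0.1,-1,0],[0,0,0],[0,0,0]],"delta_rot":[[0,0,0],[0,0,0],[0,0,0],[0,0,0]]}'
python3 -m pendant '{"travel":[[0,0,0],[0,0,0],[0,0,0],[0,0,0]],"delta_rot":[[0,0,0],[0,0,0],[0,0,0],[0,0,0]]}' 32
python3 -m pendant '{"travel":[[0,0,20],[0,0,36],[0,0,38],[0,0,38],[-24,-25,0],[-24,-25,0],[-24,-25,0],[-24,-25,0],[-24,-25,0],[-24,-25,0],[-24,-25,0],[-24,-25,0],[-24,-25,0],[-21,-24,0],[0,0,0],[0,0,0],[0,0,0],[0,0,0],[0,0,0]],"delta_rot":[[0,0,0],[0,0,0],[0,0,0],[0,0,0],[0,0,-0.12],[0,0,-0.12],[0,0,-0.12],[0,0,-0.12],[0,0,-0.12],[0,0,-0.12],[0,0,-0.12],[0,0,-0.12],[0,0,-0.12],[0,0,-0.12],[0,0,-0.12],[0,0,-0.12],[0,0,-0.12],[0,0,0],[0,0,0]]}'
python3 - <<'E'
from h import *
im,cm=snap('wrist','w11',scale=1.25);print(env.observe()['position'])
E
```

```text
time_s: 34.7
position: [0.6668, 0.0474, 0.0677]
tool_rot: [[0.001, 0.994, -0.113], [0.003, -0.113, -0.994], [-1.0, 0.001, -0.004]]
ft_force: [1.9, 10.4, -0.8]
grip_width: 0.014
time_s: 35.03
position: [0.6667, 0.0448, 0.0677]
tool_rot: [[0.0, 0.993, -0.114], [-0.0, -0.114, -0.993], [-1.0, 0.0, 0.0]]
ft_force: [0.4, -0.3, -0.2]
grip_width: 0.0319
time_s: 36.62
position: [0.4295, -0.204, 0.1997]
tool_rot: [[0.0, -0.1, -0.995], [-0.0, -0.995, 0.1], [-1.0, 0.0, -0.0]]
ft_force: [-0.3, 0.2, 0.6]
grip_width: 0.0323
[ 0.42955814 -0.2038549   0.19969264]
```

View pics/w11.png

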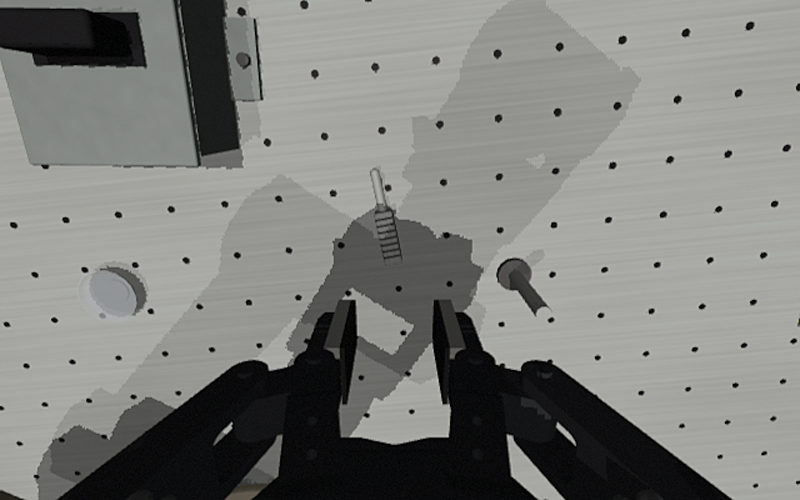

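The hinge pin stopped home at about 10 N. The lock pin runs from its tip at (376,170) through its shoulder at (382,207) to its grip end at (393,262).

```bash
python3 - <<'E'
from h import *
cm=load('w11')[1]
a=pt(cm,*k125(376,169),.008);b=pt(cm,*k125(382,207),.010);c=pt(cm,*k125(393,262),.014)
print(a.round(4),b.round(4),c.round(4)); print(np.linalg.norm((a-b)[:2]),np.linalg.norm((b-c)[:2]))
d=(a-c)[:2];d/=np.linalg.norm(d);print(d,'yaw',np.arctan2(d[1],d[0])); m=(c[:2]+.025*d+b[:2]-.025*d)/2; print('grip mid',m)
o=env.observe();print(o['tool_rot'][:,1], np.arctan2(o['tool_rot'][1,2],o['tool_rot'][0,2]), o['q'].round(1))
E
```

```text
[ 0.469  -0.1916  0.008 ] [ 0.4354 -0.1931  0.01  ] [ 0.3837 -0.1977  0.014 ]
0.03364630872649442 0.051904913161087425
[0.99738893 0.07221721] yaw 0.07228012641007645
grip mid [ 0.40958333 -0.19544662]
[-9.92261128e-02 -9.95064884e-01  2.34298166e-04] 3.0422030152323107 [-39.7  16.   88.8  -0.   75.2  56. ]
```

```bash
python3 -m pendant '{"travel":[[-10,4,-30],[-10,4,-35],[0,0,-37],[0,0,-37],[0,0,-30],[0,0,-12],[0,0,-5],[0,0,0],[0,0,0]],"delta_rot":[[0,0,0.12],[0,0,0.052],[0,0,0],[0,0,0],[0,0,0],[0,0,0],[0,0,0],[0,0,0],[0,0,0]]}' 32
python3 -c "
from h import *
o=env.observe();print(o['position'],o['tool_rot'].round(3))"
```

```text
time_s: 37.42
position: [0.41, -0.1961, 0.0143]
tool_rot: [[0.001, 0.07, -0.998], [-0.001, -0.998, -0.07], [-1.0, 0.001, -0.001]]
ft_force: [-0.1, 0.1, 0.9]
grip_width: 0.0321
[ 0.41004704 -0.1961124   0.01425671] [[ 0.001  0.07  -0.998]
 [-0.001 -0.998 -0.07 ]
 [-1.     0.001 -0.001]]
```

```bash
python3 -m pendant '{"travel":[[0,0,-6],[0,0,-5],[0,0,0],[0,0,0]],"delta_rot":[[0,0,0],[0,0,0],[0,0,0],[0,0,0]]}' 32
python3 -m pendant '{"travel":[[0,0,0],[0,0,0],[0,0,0],[0,0,0],[0,0,0]],"delta_rot":[[0,0,0],[0,0,0],[0,0,0],[0,0,0],[0,0,0]]}' 3 70
python3 -m pendant '{"travel":[[0,0,20],[0,0,35],[0,30,0],[0,35,0],[1,35,0],[1,35,0],[1,35,0],[1,18,0],[0,0,0],[0,0,0],[0,0,0]],"delta_rot":[[0,0,0],[0,0,0],[0,0,-0.1],[0,0,-0.084],[0,0,0],[0,0,0],[0,0,0],[0,0,0],[0,0,0],[0,0,0],[0,0,0]]}'
python3 -c "
from h import *
o=env.observe();print(o['position'],o['tool_rot'].round(4))"
```

```text
time_s: 37.75
position: [0.4096, -0.1958, 0.0027]
tool_rot: [[0.0, 0.069, -0.998], [-0.0, -0.998, -0.069], [-1.0, 0.0, -0.0]]
ft_force: [-0.0, -0.5, 0.3]
grip_width: 0.0321
time_s: 38.17
position: [0.4097, -0.1959, 0.0031]
tool_rot: [[0.001, 0.069, -0.998], [-0.001, -0.998, -0.069], [-1.0, 0.001, -0.001]]
ft_force: [-0.6, 1.1, 4.6]
grip_width: 0.0136
time_s: 39.08
position: [0.4138, -0.0083, 0.0577]
tool_rot: [[0.0, -0.115, -0.993], [-0.0, -0.993, 0.115], [-1.0, 0.0, -0.0]]
ft_force: [0.1, -0.1, -0.6]
grip_width: 0.0139
[ 0.41380844 -0.00827666  0.05767953] [[ 5.000e-04 -1.150e-01 -9.934e-01]
 [-3.000e-04 -9.934e-01  1.150e-01]
 [-1.000e+00  2.000e-04 -5.000e-04]]
```

```bash
python3 -m pendant '{"travel":[[0,1,-3],[5,-0.6,0],[5,-0.6,0],[4,-0.4,0],[0,0,0],[0,0,0]],"delta_rot":[[0,0,0.003],[0,0,0],[0,0,0],[0,0,0],[0,0,0],[0,0,0]]}'
python3 -m pendant '{"travel":[[3,-0.3,0],[3,-0.3,0],[0,0,0],[0,0,0]],"delta_rot":[[0,0,0],[0,0,0],[0,0,0],[0,0,0]]}'
python3 -m pendant '{"travel":[[2,-0.2,0],[2,-0.2,0],[0,0,0],[0,0,0]],"delta_rot":[[0,0,0],[0,0,0],[0,0,0],[0,0,0]]}'
```

```text
time_s: 39.58
position: [0.4278, -0.0086, 0.0545]
tool_rot: [[-0.0, -0.112, -0.994], [0.0, -0.994, 0.112], [-1.0, 0.0, 0.0]]
ft_force: [0.6, -0.3, -1.1]
grip_width: 0.014
time_s: 39.92
position: [0.4337, -0.009, 0.0546]
tool_rot: [[0.0, -0.112, -0.994], [-0.0, -0.994, 0.112], [-1.0, -0.0, -0.0]]
ft_force: [-0.6, -0.0, -1.0]
grip_width: 0.0138
time_s: 40.25
position: [0.4377, -0.0094, 0.0546]
tool_rot: [[0.0, -0.112, -0.994], [-0.0, -0.994, 0.112], [-1.0, 0.0, -0.0]]
ft_force: [0.6, -0.3, -0.7]
grip_width: 0.0143
```

```bash
python3 -m pendant '{"travel":[[2,-0.2,0],[2,-0.2,0],[2,-0.2,0],[2,-0.2,0],[0,0,0],[0,0,0]],"delta_rot":[[0,0,0],[0,0,0],[0,0,0],[0,0,0],[0,0,0],[0,0,0]]}'
python3 -m pendant '{"travel":[[3,-0.35,0],[3,-0.35,0],[3,-0.35,0],[3,-0.35,0],[0,0,0],[0,0,0]],"delta_rot":[[0,0,0],[0,0,0],[0,0,0],[0,0,0],[0,0,0],[0,0,0]]}'
```

```text
time_s: 40.75
position: [0.4457, -0.0102, 0.0546]
tool_rot: [[0.0, -0.112, -0.994], [0.0, -0.994, 0.112], [-1.0, -0.0, 0.0]]
ft_force: [-0.3, 0.4, -1.1]
grip_width: 0.014
time_s: 41.25
position: [0.4577, -0.0116, 0.0545]
tool_rot: [[-0.0, -0.112, -0.994], [0.0, -0.994, 0.112], [-1.0, 0.0, 0.0]]
ft_force: [0.1, -0.0, -1.2]
grip_width: 0.014
```

```bash
python3 -m pendant '{"travel":[[3,-0.35,0],[3,-0.35,0],[3,-0.35,0],[2,-0.2,0],[0,0,0],[0,0,0]],"delta_rot":[[0,0,0],[0,0,0],[0,0,0],[0,0,0],[0,0,0],[0,0,0]]}'
python3 -m pendant '{"travel":[[1,-0.1,0],[1,-0.1,0],[0,0,0],[0,0,0]],"delta_rot":[[0,0,0],[0,0,0],[0,0,0],[0,0,0]]}'
python3 -m pendant '{"travel":[[1,-0.1,0],[1,-0.1,0],[0,0,0],[0,0,0]],"delta_rot":[[0,0,0],[0,0,0],[0,0,0],[0,0,0]]}'
```

```text
time_s: 41.75
position: [0.4686, -0.0128, 0.0545]
tool_rot: [[-0.0, -0.112, -0.994], [0.0, -0.994, 0.112], [-1.0, -0.0, 0.0]]
ft_force: [-0.3, -0.0, 0.1]
grip_width: 0.0141
time_s: 42.08
position: [0.4706, -0.0131, 0.0546]
tool_rot: [[-0.0, -0.112, -0.994], [0.0, -0.994, 0.112], [-1.0, -0.0, 0.0]]
ft_force: [0.3, -0.3, -0.4]
grip_width: 0.0137
time_s: 42.42
position: [0.4726, -0.0133, 0.0546]
tool_rot: [[0.0, -0.112, -0.994], [-0.0, -0.994, 0.112], [-1.0, 0.0, -0.0]]
ft_force: [0.0, -0.7, -0.7]
grip_width: 0.0139
```

```bash
python3 -m pendant '{"travel":[[1,-0.1,0],[0.5,0,0],[0,0,0],[0,0,0]],"delta_rot":[[0,0,0],[0,0,0],[0,0,0],[0,0,0]]}'
python3 -m pendant '{"travel":[[1,-0.1,0],[0,0,0],[0,0,0]],"delta_rot":[[0,0,0],[0,0,0],[0,0,0]]}'
python3 -m pendant '{"travel":[[1,-0.1,0],[0,0,0],[0,0,0]],"delta_rot":[[0,0,0],[0,0,0],[0,0,0]]}'
```

```text
time_s: 42.75
position: [0.4741, -0.0133, 0.0546]
tool_rot: [[-0.0, -0.112, -0.994], [0.0, -0.994, 0.112], [-1.0, -0.0, 0.0]]
ft_force: [-0.1, 0.1, -0.9]
grip_width: 0.0142
time_s: 43.0
position: [0.4751, -0.0134, 0.0546]
tool_rot: [[0.0, -0.112, -0.994], [-0.0, -0.994, 0.112], [-1.0, 0.0, -0.0]]
ft_force: [-0.2, 0.5, -1.0]
grip_width: 0.014
time_s: 43.25
position: [0.4754, -0.0134, 0.0544]
tool_rot: [[-0.002, -0.112, -0.994], [0.0, -0.994, 0.112], [-1.0, -0.0, 0.002]]
ft_force: [-4.9, -0.1, 1.1]
grip_width: 0.0139
```

```bash
python3 -m pendant '{"travel":[[1,-0.1,0],[0,0,0],[0,0,0]],"delta_rot":[[0,0,0],[0,0,0],[0,0,0]]}'
python3 -m pendant '{"travel":[[0,0,0],[0,0,0],[0,0,0],[0,0,0]],"delta_rot":[[0,0,0],[0,0,0],[0,0,0],[0,0,0]]}' 34
python3 -m pendant '{"travel":[[0,0,20],[0,0,36],[0,0,38],[0,0,38],[-30,0,0],[-35,0,10],[-35,0,10],[-35,0,0],[0,0,0],[0,0,0],[0,0,0],[0,0,0]],"delta_rot":[[0,0,0],[0,0,0],[0,0,0],[0,0,0],[0,0,0],[0,0,0],[0,0,0],[0,0,0],[0,0,0],[0,0,0],[0,0,0],[0,0,0]]}'
python3 - <<'E'
from h import *
w,cw=snap('wrist','w12');t,ct=snap('top','t2'); print(env.observe()['position'])
ax=np.array([[.9937,-.112],[.112,.9937]])
def W(x,y,z): 
    q=np.array([575,-25.2])+x*ax[0]+y*ax[1]; return [q[0]/1e3,q[1]/1e3,z/1e3]
for n,c in(('w',cw),('t',ct)):
  print(n,'flap hole',proj(c,W(-78,0,60)),'grip end',proj(c,W(-128,0,60)),'hinge shoulder',proj(c,W(84,58,73)),'hp tip',proj(c,W(84,-64,73)),'hp end',proj(c,W(84,108,73)))
u,v=proj(ct,W(0,20,70)).astype(int)
a=cv2.resize(t[v-50:v+50,u-80:u+80,::-1],(800,500))
cv2.imwrite('pics/t2c.png',a); b=w[0:300,60:560,::-1]
cv2.imwrite('pics/m3.png',np.vstack([cv2.resize(b,(500,300)),cv2.resize(a,(500,300))])); print('top crop0',u-80,v-50)
E
```

```text
time_s: 43.5
position: [0.4755, -0.0133, 0.0543]
tool_rot: [[-0.004, -0.112, -0.994], [0.001, -0.994, 0.112], [-1.0, -0.0, 0.004]]
ft_force: [-8.1, 0.9, 3.0]
grip_width: 0.0141
time_s: 43.83
position: [0.4776, -0.0138, 0.0547]
tool_rot: [[0.001, -0.112, -0.994], [-0.0, -0.994, 0.112], [-1.0, 0.0, -0.001]]
ft_force: [0.2, -0.3, -1.1]
grip_width: 0.0339
time_s: 44.83
position: [0.3431, -0.0139, 0.2067]
tool_rot: [[0.001, -0.112, -0.994], [-0.0, -0.994, 0.112], [-1.0, 0.0, -0.001]]
ft_force: [0.5, -0.2, 0.2]
grip_width: 0.0342
[ 0.34287345 -0.01379489  0.20642102]
w flap hole [297.99926287   1.14015486] grip end [299.03642213  66.44777128] hinge shoulder [ 198.62357107 -304.56659156] hp tip [ 395.27234162 -304.61276345] hp end [ 118.01712835 -304.54766567]
t flap hole [340.25830287 227.78508371] grip end [337.69496254 248.49647498] hinge shoulder [325.0687145  158.52898431] hp tip [374.76986782 164.83624924] hp end [304.80036958 155.95685444]
top crop0 256 144
```

View pics/m3.png

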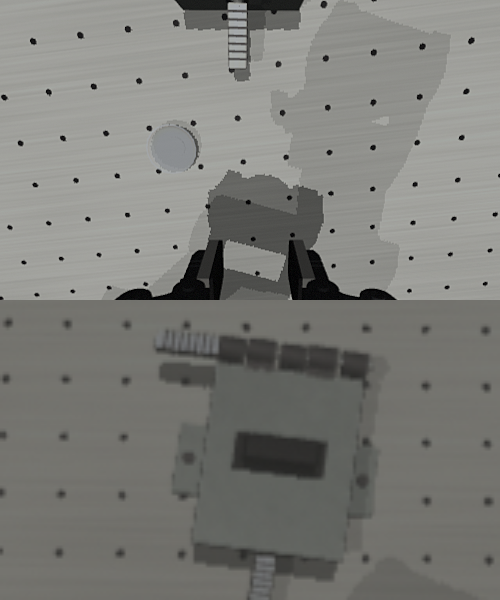

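The last picture shows the hinge pin's grip against the end knuckle at (219,347), with all five knuckles in line and the lid flat. The lock pin's grip runs from the flap down to (238,68) in the crop; that is within about 2 px of the row predicted for fully home. I'm handing in.

```bash
python3 -c "
from rig import close_job
print(close_job())"
```

```text
the job is handed in; nothing more can be done
None
```

I handed the job in at about 45 s of robot time, with every step done. The rig gives no verdict, so success rests on the checks below.

- **Objectives:** All four went into the pockets. The first three showed upright in the camera views. I did not look at the fourth after releasing it; I only know the lowering and release went normally.
- **Lid:** It is seated on the case. Contact came at the expected height with about 15 N, and later pictures show it flat with its knuckles in line.
- **Hinge pin:** It slid through freely and stopped at its shoulder with about 10 N. The pictures show its grip against the end knuckle. I did not see its tip clearly at the far end.
- **Lock pin:** It went in freely and stopped with about 8 N. By position it stopped about 2–3 mm further in than I calculated, but the last wrist picture put its grip end within about 2 mm of the fully home position.
- **End state:** The gripper is open and clear of everything, and I saw no sign that any of the other items had moved.

**High side force:** while releasing the objective in pocket 2, the gripper met the case's rear wall with about 29 N, under the 40 N limit. I opened the jaws less for the fourth objective, and the force there stayed near 6 N.

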